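# Put the copper pattern weight away in the glazed cupboard

### The job

Draw the haberdashery cupboard's glazed door open by its brass handle and swing it wide, past a right angle, gripping lightly and never leaning on the glass. Then put the copper-coloured pattern weight away: set it down gently, flat on the cupboard's floor in the free space beside the button jar, far enough in for the door to shut. Leave the door open, and leave the steel weights, the jar and everything else as they stand.

Things in the scene. Friction and masses are not known exactly. Their poses are not given: they have to be found in the camera images.
- cupboard: fixed off-white cupboard with brown top, 200 deep, 240 wide, 300 high, front roughly towards the robot. Origin: centre of the carcass underside, at table height; x into the cupboard (front face at x = -100), y to its left seen from the robot, z up. Walls 14; inside 212 wide, clear from the inner floor (z 18) up to z 286. A half shelf of thread reels (z 176 to 238) fills the back from x = 19.
- door (a joint): angle of the glazed door on its upright hinge: 0 shut, grows as the free edge swings out towards the robot and round to the left, stops at 1.9 rad. A spring ball catch holds it shut; a pull of about 8 N at the handle breaks it free. Beyond the first few degrees it swings with light friction (about 1 N at the handle) and stays where it is left.
- hinge (a point): point on the door's upright hinge axis, 200 above the table, at the cupboard's front left: x = -108, y = 118 in the cupboard's frame. The door is an off-white frame 236 wide, z 4 to 282, 16 thick, the axis in mid-thickness on its left edge; frame members 32 wide. A small steel catch striker stands 20 out of its inner face, 195 from the hinge and 268 above the table.
- handle: brass D handle at the door's free (right) side: upright round bar 10 thick, 80 long (64 straight). Origin: middle of the bar, 200 above the table, 216 from the hinge axis along the door, 42 out from the door's face (50 from the plane of the hinge axis). Its axes are the cupboard's when shut and turn with the door. Grip or hook it; over 80 N on it in all (both fingers and the pull) is rough.
- pane: glass pane of the door, 172 wide, 214 high, 4 thick, set in the middle of the frame thickness, so 6 behind the faces of the frame. Origin at its centre. Must not be pushed with more than 5 N.
- cupboard_place (a point): middle of the free space on the cupboard's inner floor, 18 above the table: x = -45, y = -26 in the cupboard's frame (55 behind the carcass front).
- copper_weight: copper-coloured metal puck, 50 across, 25 high, about 0.36 kg. Origin: centre of its underside; z up. It lies on the cutting mat.
- steel_weight_a: steel-grey puck of the same size on the cutting mat; stays there. Origin: centre of its underside.
- steel_weight_b: second steel-grey puck of the same size on the cutting mat; stays there. Origin: centre of its underside.
- button_jar: small clear jar with brass lid, 50 across, 69 high, standing inside the cupboard at the back left; stays there. Origin: centre of its underside.
- green_cone: green thread cone, 60 across, 135 high, standing on the table. Origin: centre of its underside.
- red_cone: red thread cone, 60 across, 135 high, standing on the table. Origin: centre of its underside.
- rotary_cutter: rotary cutter with yellow handle lying on the table, 173 long, 45 wide, 16 high. Origin on its underside near the middle; x along it towards the blade.
- shears: dressmaking shears with black handles lying on the table, about 250 long, 85 wide, 12 high. Origin on the underside at the pivot; x towards the tips.
- pin_dish: blue round dish with pins, 84 across, 18 high. Origin: centre of its underside.
- top_edge (a point): middle of the front edge of the 14 thick top board, at its upper face (z 300), x = -150 in the cupboard's frame: the board juts out 34 beyond the closed door's face, so handle and inside are reached with the tool tilted. A low bobbin tray stands on top at the back.

How it is judged:
On the way, in this order (a step that is already met when the one before it is completed fails the run):
1. the door is drawn open by its handle (value of joint door above 0.2 rad and contact force between the fingers and handle above 0.5 N), for 0.1 s.
2. the door stands open past a right angle (value of joint door above 1.55 rad), for 0.2 s.
At the end, for the whole second after the job is handed in: The door stands open past a right angle (over 1.55 rad); the copper weight lies flat (within 0.08 rad) and at rest on the cupboard's inner floor, wholly behind the carcass front (value of joint door above 1.55 rad and x of copper_weight in the frame of cupboard between -0.074 and 0.075 m and y of copper_weight in the frame of cupboard between -0.085 and 0.085 m and z of copper_weight in the frame of cupboard between 0.014 and 0.022 m and angle between copper_weight's own z axis and vertical below 0.08 rad and linear speed of copper_weight below 0.02 m/s); the robot touches nothing.
It fails at once if the handle is gripped or pulled roughly (over 80 N) (contact force between anything else and handle above 80 N).
It fails at once if the glass is pressed (over 5 N) (contact force between anything else and pane above 5 N).
It fails at once if the copper weight is banged against the cupboard (over 40 N) (contact force between copper_weight and cupboard above 40 N).
It fails at once if a bystander is moved over 15 mm (distance of any of steel_weight_a, steel_weight_b, button_jar, green_cone, red_cone, rotary_cutter, shears, pin_dish from where it was at the start of the episode above 0.015 m).
It also fails if it takes over 61 s, if anything falls off the work surface, if the arm or the gripper's body presses on something with over 40 N, if the wrist force passes 120 N, or if a joint passes its speed limit or range.

### The arm

A 6-joint arm with a two-finger parallel gripper is mounted at the origin on the work surface. World frame = base frame: x ahead of the robot, y to its left, z up, the work surface at z = 0. Lengths are in m, angles in rad, forces in N, time in s.
With the tool pointing down it reaches from about 0.3 to 0.95 m from the base axis. Payload 3.1 kg.
Tool frame: the origin (TCP) lies at the very end of the fingers, on their centre line; the grasp point (between the pads) lies ctrl.pinch_z behind it (ctrl.pinch_z is the distance from the TCP to the grasp point, in m); z points along the fingers, y is the direction in which the jaws open and shut (so a half turn about z gives the same grasp; the last joint's range is limited). The gripper opens to 85 mm and grips with 20 to 120 N. Pads are 22 mm wide; open, the fingers measure 114 mm over their backs; the gripper's body (76 mm by 85 mm) begins 54 mm behind the grasp point. The pads swing forward as they close: fully open they stand 13 mm farther back than shut.
Start: joints at [-1.388, 0.308, 1.634, -0, 1.2, -0.07], TCP at [0.156, -0.605, 0.231] pointing down, gripper open.
Joint ranges: [-3.06, 3.06], [-0.79, 1.96], [0.05, 2.63], [-1.19, 4.34], [0.05, 2.64], [-2.94, 2.94]. Speed limits (rad/s): [2.79, 2.79, 3.14, 3.14, 3.14, 3.14].

### API

Orientations are given as a rotation vector (axis times angle).
In Python, from bench import ctrl gives the robot as it stands.
- The arm moves only by the tool drive_tool, never from a script. Its argument "targets" is a list of rows, each an object of numbers: "x", "y", "z": the shift along the world's x, y, z in m; "wx", "wy", "wz": the turn, a rotation vector about the world's x, y, z in degrees; "hand": the closure, from 0 (fully open) to 1 (shut). In form: [{"x": .., "y": .., "z": .., "wx": .., "wy": .., "wz": .., "hand": ..}, ...]. A call has 1 to 5 rows; each row is the pose to reach, as a shift and turn from the pose measured when the call began; what a row does not reach only later rows make up. A row lasts 1/12 s, in which the tool goes at most 41.7 mm and 7.16 degrees, less where a joint would pass 70% of its speed; a pose out of reach is approached as far as the arm can. A call with a gripper value outside its range is refused whole. The fingers move at their own pace and stop on an object; "newtons" is the grip in N (left out, the last holds). Time passes only in rows, so rows that repeat a pose let the fingers close. It gives the time, the measured TCP pose, the force and the opening at its end, in the units of the state.
- ctrl.read_state(): the state, without advancing time (a new reading comes with each control period).
- ctrl.get_image(name): name is "side" or "top"; returns a dict with "pixels" (480x640x3 uint8, red, green, blue), "mtx" (3x3 intrinsics, pixels), "extrinsics" (4x4, takes a point from camera to world coordinates). Camera axes: x right, y down, z forward; pixel columns grow to the right and rows downward; lengths in m; the calibration is good to about 2 mm. A picture is of the moment at which its call begins. There is no depth.
- ctrl.finish_job(): hands the job in, once; it reports no verdict.
The state is a dict: "clock": time; "joint_positions": joint angles; "qvel": joint speeds; "tau": joint torques, N m; "ee_pos": TCP position; "tool_rot": TCP orientation; "contact_force": force on the tool from outside, world axes, zero at the start; "wrist_torque": the same for the moment, N m; "finger_gap": opening from 0.0 (shut) to 1.0 (fully open).
Only numpy, scipy, OpenCV 4.12 (cv2) and the standard library are available. Lean on these libraries where they do the work, as an engineer would, in place of code of your own. Each camera call takes 0.05 s, during which the arm holds its last target.

## Working session

There is one attempt and no reset: what is moved stays moved. The work goes in short steps, Python scripts to look and compute and a tool call to move; the robot and the scene stay as the last step left them, time stands still between calls to the robot, and variables do not carry over. Pictures are saved under pics/ and viewed, and the job is handed in when it is done.

Besides the shell and the picture viewer there is one more tool, called after "Call:" as name(argument=value, ...), one argument or row to a line, values as JSON. drive_tool: Moves the arm, as the interface text tells. Its arguments: {"type":"object","properties":{"targets":{"type":"array","items":{"type":"object","properties":{"x":{"type":"number"},"y":{"type":"number"},"z":{"type":"number"},"wx":{"type":"number"},"wy":{"type":"number"},"wz":{"type":"number"},"hand":{"type":"number"}}}},"newtons":{"type":"number"}},"required":["targets"]}

```bash
ls; mkdir -p pics; python3 - <<'E'
from bench import ctrl
import cv2,numpy as np
for n in("side","top"):
    d=ctrl.get_image(n); cv2.imwrite(f"pics/{n}0.png",d["pixels"][:,:,::-1]); print(n,d["mtx"].round(1).tolist(),d["extrinsics"].round(4).tolist())
    np.savez(f"{n}.npz",K=d["mtx"],T=d["extrinsics"])
print(ctrl.read_state(),ctrl.pinch_z)
E
```

```text
pics
side [[573.0, 0.0, 321.0], [0.0, 573.0, 243.0], [0.0, 0.0, 1.0]] [[-0.9261, -0.2155, 0.3096, 0.1565], [-0.377, 0.5588, -0.7387, 0.989], [-0.0138, -0.8008, -0.5988, 0.9696], [0.0, 0.0, 0.0, 1.0]]
top [[569.0, 0.0, 318.0], [0.0, 569.0, 246.6], [0.0, 0.0, 1.0]] [[0.0218, -0.9907, 0.1344, 0.3233], [-0.9998, -0.0211, 0.0069, 0.0126], [-0.004, -0.1345, -0.9909, 1.6832], [0.0, 0.0, 0.0, 1.0]]
{'clock': 0.1, 'joint_positions': array([-1.38770672e+00,  3.08947065e-01,  1.63504438e+00,  2.50297957e-05,
        1.19972602e+00, -6.97000757e-02]), 'qvel': array([-0.00035152, -0.00258838, -0.00162147, -0.00071969, -0.00080503,
        0.00011015]), 'tau': array([-3.18705115e-04, -4.16407335e+01, -2.77645433e+01, -1.31920597e-04,
        4.02723163e-03,  3.78060079e-06]), 'ee_pos': array([ 0.15616063, -0.60440548,  0.23015088]), 'tool_rot': array([-3.11442755e+00, -3.95742919e-01,  1.52456064e-04]), 'contact_force': array([-0.63186937,  0.05842779, -0.61377137]), 'wrist_torque': array([0.05143531, 0.01154409, 0.01667261]), 'finger_gap': 1.0021906149451862} 0.0187
```

View pics/side0.png

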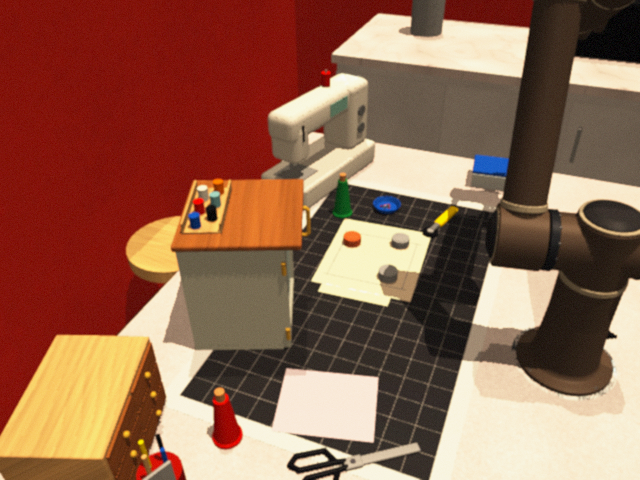

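View pics/top0.png

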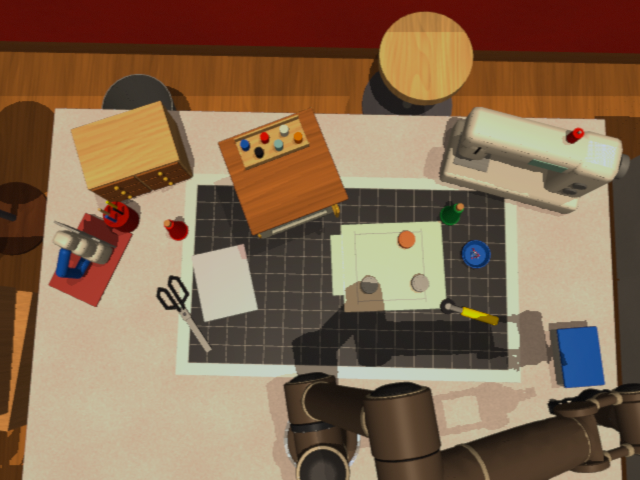

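The side view shows the cupboard (about 180–305, 180–350) with the door side on the right, and the copper puck at (352,239). The top view shows the cupboard top with corners near (219,144), (311,111), (347,198) and (258,236), the handle at (336,209) and the copper puck at (406,239). I'll enlarge both.

```bash
python3 - <<'E'
import cv2
a=cv2.imread("pics/top0.png")[95:315,205:465]; cv2.imwrite("pics/tc.png",cv2.resize(a,None,fx=3,fy=2.7*1.0,interpolation=2) if 0 else cv2.resize(a,(780,660-60),interpolation=2) if 0 else cv2.resize(a[:200],(780,600),interpolation=2))
b=cv2.imread("pics/side0.png")[165:365,165:425]; cv2.imwrite("pics/sc.png",cv2.resize(b,(780,600),interpolation=2))
E
```

```text
(no output)
```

View pics/tc.png

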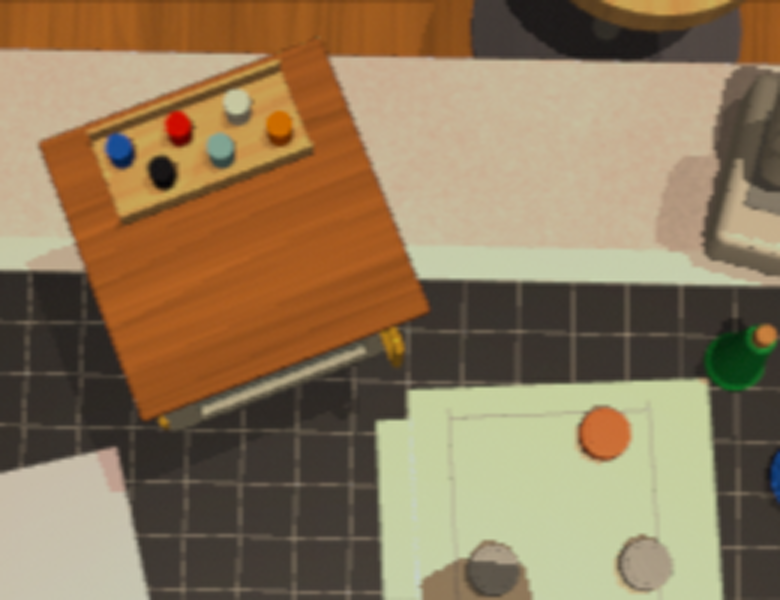

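View pics/sc.png

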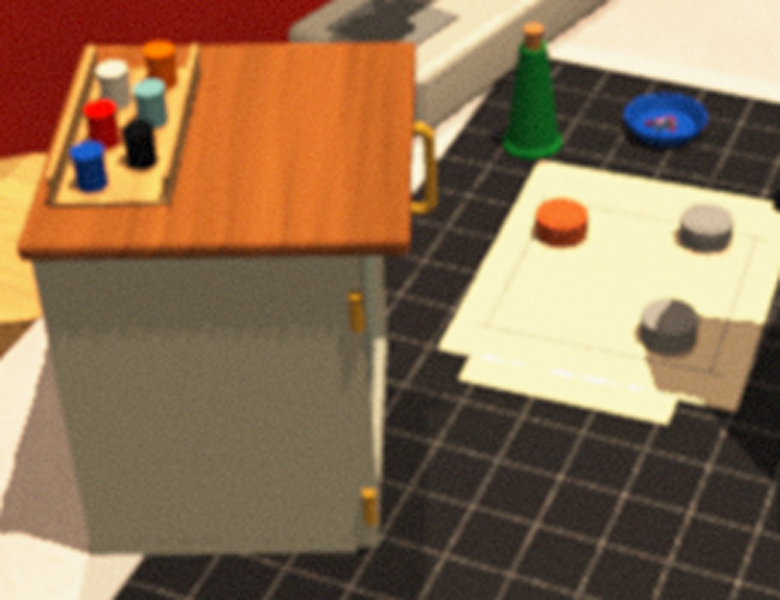

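```bash
cat > h.py <<'E'
import numpy as np, cv2
from scipy.spatial.transform import Rotation as R
C={n:np.load(f"{n}.npz") for n in("side","top")}
def proj(n,P):
    T=np.linalg.inv(C[n]["T"]);P=np.atleast_2d(P);q=P@T[:3,:3].T+T[:3,3];q=q@C[n]["K"].T;return q[:,:2]/q[:,2:]
def ray(n,uv,z):
    T=C[n]["T"];d=T[:3,:3]@np.linalg.inv(C[n]["K"])@[uv[0],uv[1],1];o=T[:3,3];return o+d*(z-o[2])/d[2]
E
python3 - <<'E'
from h import *
from scipy.optimize import least_squares
obs=[("top",0,(253.3,235)),("top",1,(347.7,198.3)),("top",2,(312.3,108.3)),("top",3,(218.3,142.7)),("side",1,(302.3,179.3)),("side",0,(301.3,246)),("side",2,(196.7,179.3)),("side",3,(172.3,247.3))]
def W(p,q): c,s=np.cos(p[2]),np.sin(p[2]); return np.array([p[0]+c*q[0]-s*q[1],p[1]+s*q[0]+c*q[1],q[2]])
def f(p):
    w,b=p[3],p[4]
    pts=[(-.15,w,.3),(-.15,-w,.3),(b,-w,.3),(b,w,.3)]
    return np.concatenate([proj(n,W(p,pts[i]))[0]-uv for n,i,uv in obs])
r=least_squares(f,[.75,.1,.3,.12,.1],loss='soft_l1');p=r.x;print(p,r.fun.reshape(-1,2).round(1).tolist())
np.save("cup.npy",p)
for n,q in [("handle_top",(-.158,-.098,.24)),("handle_bot",(-.158,-.098,.16)),("doorBL",(-.116,.118,.282)),("carcFLb",(-.1,.12,0)),("carcBLb",(.1,.12,0))]:
    w=W(p,q);print(n,w.round(4),proj("top",w).round(1),proj("side",w).round(1))
for n,a,b,z in [("cop",(406.3,239.3),(352,238),.025),("sa",(420,282.5),(400,240),.025),("sb",(369.5,284.5),(388,271),.025)]:
    print(n,ray("top",a,z),ray("side",b,z))
for n,a,z in [("green",(460,206.5),.135),("red",(169,223),.135),("pin",(476,253),.015)]: print(n,ray("top",a,z))
E
```

```text
[0.7236643  0.12393223 0.38904418 0.12668477 0.09945321] [[-0.8, -0.3], [0.6, 0.2], [0.0, 0.3], [0.0, 0.7], [1.2, -0.3], [-0.7, -0.6], [-1.7, 1.1], [0.1, -0.3]]
handle_top [ 0.6146 -0.0267  0.24  ] [[338.  210.3]] [[307.5 207.7]]
handle_bot [ 0.6146 -0.0267  0.16  ] [[337.1 216.1]] [[308.4 235.6]]
doorBL [0.5716 0.1891 0.282 ] [[251.9 222.1]] [[283.8 250.2]]
carcFLb [0.5856 0.197  0.    ] [[260.7 234.1]] [[283.3 349.6]]
carcBLb [0.7707 0.2729 0.    ] [[237.9 173.5]] [[195.1 350.6]]
cop [ 0.57531087 -0.23513637  0.025     ] [ 0.57322053 -0.22900762  0.025     ]
sa [ 0.44887299 -0.27514548  0.025     ] [ 0.44639888 -0.26786689  0.025     ]
sb [ 0.43987698 -0.12813295  0.025     ] [ 0.43831345 -0.12695794  0.025     ]
green [ 0.65360173 -0.36721574  0.135     ]
red [0.5902502  0.43678621 0.135     ]
pin [ 0.5403124  -0.44217759  0.015     ]
```

```bash
cat >> h.py <<'E'
p=np.load("cup.npy")
U=np.array([np.cos(p[2]),np.sin(p[2]),0]);V=np.array([-U[1],U[0],0]);O=np.array([p[0],p[1],0]);Z=np.array([0,0,1.])
def W(x,y,z): return O+x*U+y*V+z*Z
H=W(-.108,.118,0)
def dd(t): return -V*np.cos(t)-U*np.sin(t)
def nn(t): return -U*np.cos(t)+V*np.sin(t)
def hand(t): return H+.216*dd(t)+.05*nn(t)+.2*Z
def rot(A,phi):
    A,phi=np.radians([A,phi]);z=np.array([np.cos(A)*np.cos(phi),np.sin(A)*np.cos(phi),-np.sin(phi)]);y=np.array([np.sin(A),-np.cos(A),0])
    return np.c_[np.cross(y,z),y,z]
PZ=.0187
def delta(g,A,phi,back=0,isTCP=False):
    """shift/turn to bring grasp point to g (backed off)"""
    from bench import ctrl
    s=ctrl.read_state();M=rot(A,phi);t=np.array(g)+((0 if isTCP else PZ)-back)*M[:,2]
    w=(R.from_matrix(M)*R.from_rotvec(s["tool_rot"]).inv()).as_rotvec(degrees=True)
    print("t%.2f"%s["clock"],"d_mm",((t-s["ee_pos"])*1000).round(1),"w",w.round(1),"|w|%.1f"%np.linalg.norm(w),"F",s["contact_force"].round(1),"gap%.2f"%s["finger_gap"],"q",s["joint_positions"].round(2))
E
python3 -c "
from h import *
delta(hand(0),5,40,.1); print(hand(0))
for t in(.2,.5,.8,1,1.3,1.7):print(t,hand(t).round(3))"
```

```text
t0.10 d_mm [396.4 572.3  22.1] w [  8.4 -49.3  -8.9] |w|50.8 F [-0.6  0.1 -0.6] gap1.00 q [-1.39  0.31  1.64  0.    1.2  -0.07]
[ 0.61464313 -0.02667449  0.2       ]
0.2 [ 0.57  -0.029  0.2  ]
0.5 [ 0.505 -0.017  0.2  ]
0.8 [0.447 0.014 0.2  ]
1 [0.414 0.044 0.2  ]
1.3 [0.378 0.099 0.2  ]
1.7 [0.357 0.185 0.2  ]
```

Call:
drive_tool(
  targets=[
    {"x": 0.12, "y": 0.17, "z": 0.05},
    {"x": 0.12, "y": 0.17, "z": 0.05},
    {"x": 0.12, "y": 0.17, "z": 0.05},
    {"x": 0.12, "y": 0.17, "z": 0.05},
    {"x": 0.12, "y": 0.17, "z": 0.05, "hand": 0.2},
  ],
  newtons=20,
)

```text
invalid input at $.targets[0]: expected keys x, y, z, wx, wy, wz, hand
```

Call:
drive_tool(
  targets=[
    {"x": 0.12, "y": 0.17, "wx": 3, "wy": -17, "wz": -3},
    {"x": 0.12, "y": 0.17, "wx": 3, "wy": -17, "wz": -3},
    {"x": 0.12, "y": 0.17, "wx": 3, "wy": -17, "wz": -3},
    {"x": 0.12, "y": 0.17, "wx": 3, "wy": -17, "wz": -3},
    {"x": 0.12, "y": 0.17, "wx": 3, "wy": -17, "wz": -3},
  ],
)

```text
invalid input at $.targets[0]: expected keys x, y, z, wx, wy, wz, hand
```

```bash
python3 -c "
from h import *
delta(hand(0),5,40,.1)"
```

```text
t0.10 d_mm [396.4 572.3  22.1] w [  8.4 -49.3  -8.9] |w|50.8 F [-0.6  0.1 -0.6] gap1.00 q [-1.39  0.31  1.64  0.    1.2  -0.07]
```

All keys are needed in every row.

Call:
drive_tool(
  targets=[
    {"x": 0.12, "y": 0.17, "z": 0.05, "wx": 0, "wy": 0, "wz": 0, "hand": 0.2},
    {"x": 0.12, "y": 0.17, "z": 0.05, "wx": 0, "wy": 0, "wz": 0, "hand": 0.2},
    {"x": 0.12, "y": 0.17, "z": 0.05, "wx": 0, "wy": 0, "wz": 0, "hand": 0.2},
    {"x": 0.12, "y": 0.17, "z": 0.05, "wx": 0, "wy": 0, "wz": 0, "hand": 0.2},
    {"x": 0.12, "y": 0.17, "z": 0.05, "wx": 0, "wy": 0, "wz": 0, "hand": 0.2},
  ],
  newtons=20,
)

```text
clock: 0.52
ee_pos: [0.2733, -0.4372, 0.2785]
tool_rot: [-3.113, -0.394, 0.0]
contact_force: [-0.1, -0.8, -0.1]
finger_gap: 0.802
```

Call:
drive_tool(
  targets=[
    {"x": 0.12, "y": 0.17, "z": 0, "wx": 3, "wy": -17, "wz": -3, "hand": 0.2},
    {"x": 0.12, "y": 0.17, "z": 0, "wx": 3, "wy": -17, "wz": -3, "hand": 0.2},
    {"x": 0.12, "y": 0.17, "z": 0, "wx": 3, "wy": -17, "wz": -3, "hand": 0.2},
    {"x": 0.12, "y": 0.17, "z": 0, "wx": 3, "wy": -17, "wz": -3, "hand": 0.2},
    {"x": 0.12, "y": 0.17, "z": 0, "wx": 3, "wy": -17, "wz": -3, "hand": 0.2},
  ],
)

```text
clock: 0.93
ee_pos: [0.3918, -0.2669, 0.2778]
tool_rot: [-3.073, -0.303, -0.467]
contact_force: [1.1, 0.1, -0.0]
finger_gap: 0.798
```

```bash
python3 -c "
from h import *
delta(hand(0),5,40,.1)"
```

```text
t0.93 d_mm [160.8 234.8 -25.5] w [  5.2 -32.4  -5.8] |w|33.3 F [ 1.1  0.1 -0. ] gap0.80 q [-0.86 -0.16  2.07  0.29  1.09  0.4 ]
```

Call:
drive_tool(
  targets=[
    {"x": 0.11, "y": 0.16, "z": 0, "wx": 3.5, "wy": -22, "wz": -4, "hand": 0.2},
    {"x": 0.11, "y": 0.16, "z": 0, "wx": 3.5, "wy": -22, "wz": -4, "hand": 0.2},
    {"x": 0.11, "y": 0.16, "z": 0, "wx": 3.5, "wy": -22, "wz": -4, "hand": 0.2},
    {"x": 0.11, "y": 0.16, "z": 0, "wx": 3.5, "wy": -22, "wz": -4, "hand": 0.2},
    {"x": 0.11, "y": 0.16, "z": 0, "wx": 3.5, "wy": -22, "wz": -4, "hand": 0.2},
  ],
)

```text
clock: 1.35
ee_pos: [0.4994, -0.1036, 0.2745]
tool_rot: [-2.921, -0.178, -1.045]
contact_force: [0.1, -0.3, -0.6]
finger_gap: 0.795
```

```bash
python3 -c "
from h import *
delta(hand(0),5,40,.1)"
```

```text
t1.35 d_mm [ 53.2  71.5 -22.3] w [  1.5 -10.5  -1.8] |w|10.8 F [ 0.1 -0.3 -0.6] gap0.79 q [-0.53 -0.29  2.3   0.66  0.67  0.48]
```

Call:
drive_tool(
  targets=[
    {"x": 0.053, "y": 0.072, "z": -0.022, "wx": 1.5, "wy": -10.5, "wz": -2, "hand": 0.2},
    {"x": 0.053, "y": 0.072, "z": -0.022, "wx": 1.5, "wy": -10.5, "wz": -2, "hand": 0.2},
    {"x": 0.053, "y": 0.072, "z": -0.022, "wx": 1.5, "wy": -10.5, "wz": -2, "hand": 0.2},
    {"x": 0.053, "y": 0.072, "z": -0.022, "wx": 1.5, "wy": -10.5, "wz": -2, "hand": 0.2},
  ],
)

```text
clock: 1.68
ee_pos: [0.5501, -0.0252, 0.2477]
tool_rot: [-2.81, -0.125, -1.297]
contact_force: [-1.2, 1.3, 0.3]
finger_gap: 0.802
```

```bash
python3 -c "
from h import *
delta(hand(0),5,40,0)
from bench import ctrl
for n in('side','top'):
    d=ctrl.get_image(n)['pixels'][:,:,::-1]; d=d[150:350,200:460] if n=='side' else d[130:330,240:500]
    cv2.imwrite(f'pics/{n}1.png',cv2.resize(d,(780,600)))"
```

```text
t1.68 d_mm [ 78.8  -0.3 -59.7] w [-0.3 -0.5 -0.3] |w|0.6 F [-1.2  1.3  0.3] gap0.80 q [-0.29 -0.21  2.39  1.16  0.32  0.18]
```

View pics/side1.png

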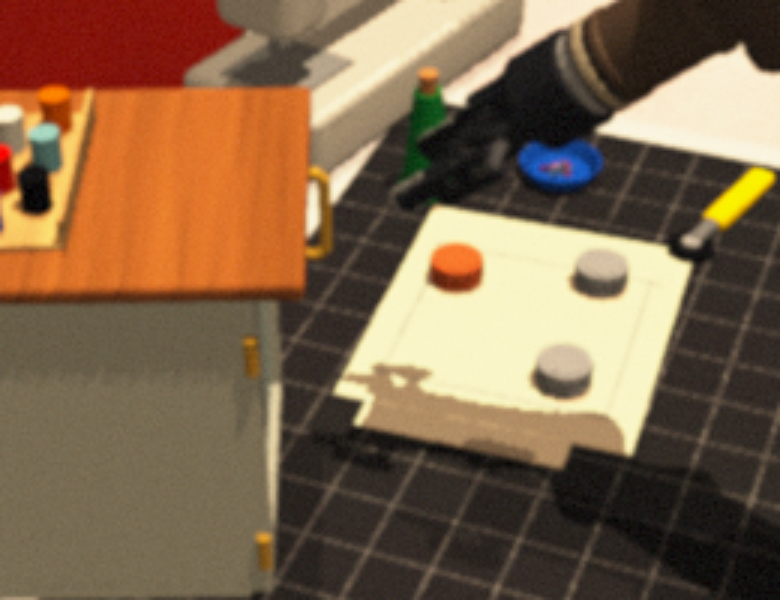

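View pics/top1.png

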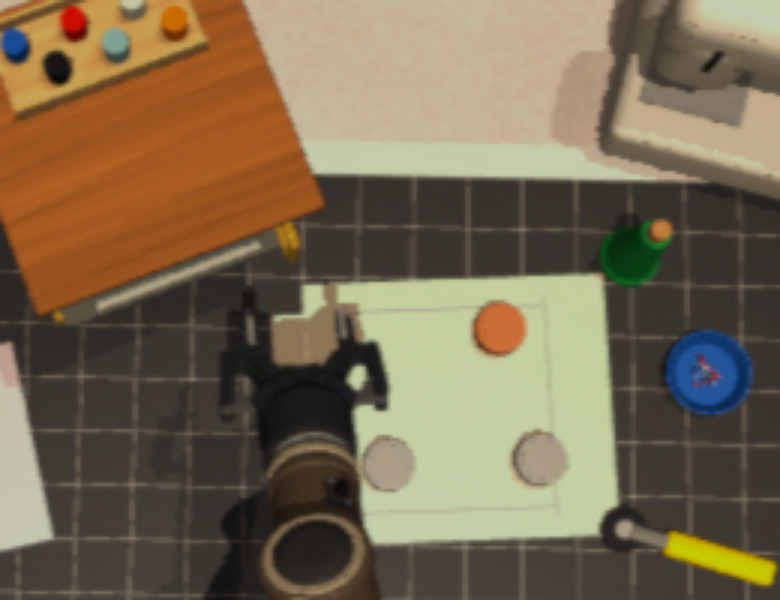

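The side crop shows the gripper tilted about 100 mm short of the handle. In the top crop the fingertips at (250,295) and (335,295) straddle the bar's column at about 290, so I'll advance.

Call:
drive_tool(
  targets=[
    {"x": 0.02, "y": 0, "z": -0.015, "wx": 0, "wy": 0, "wz": 0, "hand": 0.2},
    {"x": 0.04, "y": 0, "z": -0.03, "wx": 0, "wy": 0, "wz": 0, "hand": 0.2},
    {"x": 0.06, "y": 0, "z": -0.045, "wx": 0, "wy": 0, "wz": 0, "hand": 0.2},
    {"x": 0.079, "y": 0, "z": -0.06, "wx": 0, "wy": 0, "wz": 0, "hand": 0.2},
    {"x": 0.079, "y": 0, "z": -0.06, "wx": 0, "wy": 0, "wz": 0, "hand": 0.2},
  ],
)

```text
clock: 2.2
ee_pos: [0.6324, -0.0321, 0.189]
tool_rot: [-2.815, -0.116, -1.302]
contact_force: [-0.4, -0.7, -0.0]
finger_gap: 0.802
```

```bash
python3 -c "
from h import *
delta(hand(0),5,40,0)
from bench import ctrl
for n in('side','top'):
    d=ctrl.get_image(n)['pixels'][:,:,::-1]; d=d[170:270,250:380] if n=='side' else d[150:250,280:410]
    cv2.imwrite(f'pics/{n}2.png',cv2.resize(d,(650,500),interpolation=2))"
```

```text
t2.20 d_mm [-3.5  6.6 -1. ] w [-0.1 -0.3  0.2] |w|0.4 F [-0.4 -0.7 -0. ] gap0.80 q [-0.24  0.1   2.26  1.79  0.26 -0.45]
```

View pics/side2.png

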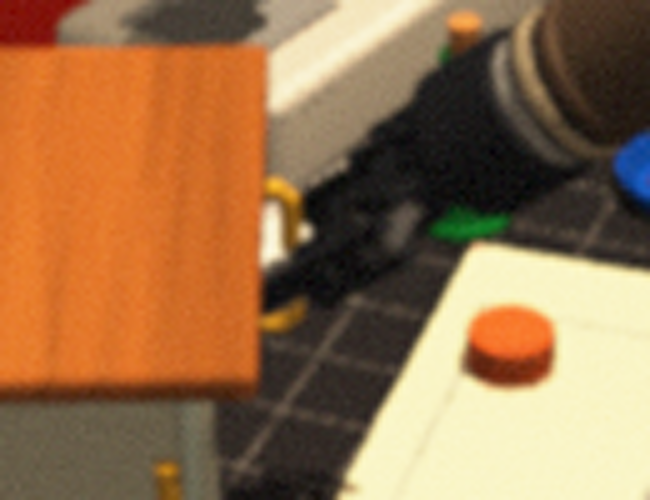

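View pics/top2.png

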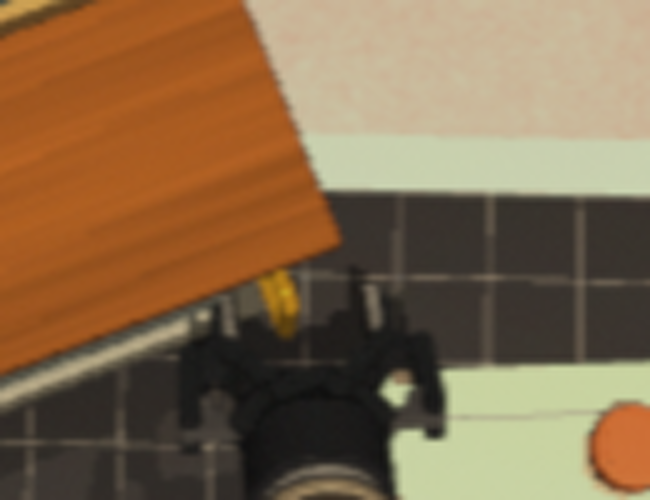

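The bar (top crop x≈285) lies between the fingers (225 and 370), about 7 mm left of centre. I'll shift left, then close lightly.

Call:
drive_tool(
  targets=[
    {"x": -0.003, "y": 0.0065, "z": 0, "wx": 0, "wy": 0, "wz": 0, "hand": 0.2},
    {"x": -0.003, "y": 0.0065, "z": 0, "wx": 0, "wy": 0, "wz": 0, "hand": 0.5},
    {"x": -0.003, "y": 0.0065, "z": 0, "wx": 0, "wy": 0, "wz": 0, "hand": 0.7},
  ],
  newtons=20,
)

```text
clock: 2.55
ee_pos: [0.6274, -0.025, 0.1923]
tool_rot: [-2.813, -0.119, -1.308]
contact_force: [-0.1, 0.1, 0.9]
finger_gap: 0.532
```

Call:
drive_tool(
  targets=[
    {"x": 0, "y": 0, "z": 0, "wx": 0, "wy": 0, "wz": 0, "hand": 0.8},
    {"x": 0, "y": 0, "z": 0, "wx": 0, "wy": 0, "wz": 0, "hand": 0.9},
    {"x": 0, "y": 0, "z": 0, "wx": 0, "wy": 0, "wz": 0, "hand": 1},
    {"x": 0, "y": 0, "z": 0, "wx": 0, "wy": 0, "wz": 0, "hand": 1},
  ],
  newtons=20,
)

```text
clock: 2.88
ee_pos: [0.6275, -0.0258, 0.1932]
tool_rot: [-2.814, -0.118, -1.31]
contact_force: [-6.3, -1.9, 7.0]
finger_gap: 0.11
```

```bash
python3 -c "
from h import *
delta(hand(0),5,40,0)
delta(hand(.2),0,40,0)"
```

```text
t2.88 d_mm [ 1.4  0.4 -5.2] w [ 0.  -0.1  0.2] |w|0.2 F [-6.3 -1.9  7. ] gap0.11 q [-0.23  0.08  2.27  1.81  0.25 -0.45]
t2.88 d_mm [-42.7  -3.6  -5.2] w [ 0.  -0.1 -4.8] |w|4.8 F [-6.3 -1.9  7. ] gap0.11 q [-0.23  0.08  2.27  1.81  0.25 -0.45]
```

Call:
drive_tool(
  targets=[
    {"x": -0.005, "y": -0.001, "z": 0, "wx": 0, "wy": 0, "wz": 0, "hand": 1},
    {"x": -0.01, "y": -0.0015, "z": 0, "wx": 0, "wy": 0, "wz": -1, "hand": 1},
    {"x": -0.015, "y": -0.002, "z": 0, "wx": 0, "wy": 0, "wz": -1, "hand": 1},
    {"x": -0.02, "y": -0.0025, "z": 0, "wx": 0, "wy": 0, "wz": -2, "hand": 1},
    {"x": -0.026, "y": -0.003, "z": 0, "wx": 0, "wy": 0, "wz": -2, "hand": 1},
  ],
)

```text
clock: 3.3
ee_pos: [0.6013, -0.029, 0.1933]
tool_rot: [-2.83, -0.067, -1.317]
contact_force: [0.9, -1.0, 0.0]
finger_gap: 0.106
```

```bash
python3 -c "
from h import *
delta(hand(.1),5,40,0)
delta(hand(.3),0,40,0)
for t in np.arange(0,1.3,.1):print(t.round(2),((hand(t)-hand(0))*1000).round(0))"
```

```text
t3.30 d_mm [ 5.6  1.2 -5.3] w [ 0.  -0.1  2.3] |w|2.3 F [ 0.9 -1.   0. ] gap0.11 q [-0.23  0.03  2.33  1.87  0.22 -0.49]
t3.30 d_mm [-38.6   1.6  -5.3] w [ 0.  -0.1 -2.7] |w|2.7 F [ 0.9 -1.   0. ] gap0.11 q [-0.23  0.03  2.33  1.87  0.22 -0.49]
0.0 [0. 0. 0.]
0.1 [-22.  -2.   0.]
0.2 [-44.  -3.   0.]
0.3 [-66.  -1.   0.]
0.4 [-88.   3.   0.]
0.5 [-109.   10.    0.]
0.6 [-130.   18.    0.]
0.7 [-149.   28.    0.]
0.8 [-168.   41.    0.]
0.9 [-185.   55.    0.]
1.0 [-201.   71.    0.]
1.1 [-215.   88.    0.]
1.2 [-227.  106.    0.]
```

```bash
python3 -c "
from h import *
delta(hand(.2),2,43,0)
delta(hand(.3),0,46,0)
delta(hand(.4),-3,50,0)"
```

```text
t3.30 d_mm [-17.2   0.1  -6. ] w [-0.1  2.9 -0.7] |w|3.0 F [ 0.9 -1.   0. ] gap0.11 q [-0.23  0.03  2.33  1.87  0.22 -0.49]
t3.30 d_mm [-39.9   1.6  -6.7] w [-0.1  5.9 -2.7] |w|6.5 F [ 0.9 -1.   0. ] gap0.11 q [-0.23  0.03  2.33  1.87  0.22 -0.49]
t3.30 d_mm [-62.7   5.1  -7.6] w [ 0.1  9.9 -5.7] |w|11.4 F [ 0.9 -1.   0. ] gap0.11 q [-0.23  0.03  2.33  1.87  0.22 -0.49]
```

Call:
drive_tool(
  targets=[
    {"x": -0.011, "y": 0, "z": -0.001, "wx": 0, "wy": 2, "wz": -0.5, "hand": 1},
    {"x": -0.022, "y": 0, "z": -0.002, "wx": 0, "wy": 4, "wz": -1, "hand": 1},
    {"x": -0.034, "y": 0.001, "z": -0.003, "wx": 0, "wy": 6, "wz": -2, "hand": 1},
    {"x": -0.046, "y": 0.002, "z": -0.004, "wx": 0, "wy": 8, "wz": -4, "hand": 1},
    {"x": -0.058, "y": 0.004, "z": -0.004, "wx": 0, "wy": 10, "wz": -5, "hand": 1},
  ],
)

```text
clock: 3.72
ee_pos: [0.5669, -0.0283, 0.1915]
tool_rot: [-2.911, -0.001, -1.168]
contact_force: [-1.4, -20.9, -1.5]
finger_gap: 0.109
```

```bash
python3 -c "
from h import *
delta(hand(.4),-3,50,0)
delta(hand(.5),-5,53,0)
delta(hand(.6),-8,56,0)
delta(hand(.7),-12,60,0)
from bench import ctrl
for n in('side','top'):
    d=ctrl.get_image(n)['pixels'][:,:,::-1]; d=d[120:320,200:460]
    cv2.imwrite(f'pics/{n}3.png',cv2.resize(d,(650,500),interpolation=2))"
```

```text
t3.72 d_mm [-28.2   4.4  -5.8] w [-0.2  3.7 -3.1] |w|4.9 F [ -1.4 -20.9  -1.5] gap0.11 q [-0.21 -0.05  2.34  0.99  0.18  0.43]
t3.72 d_mm [-50.3  10.3  -6.4] w [ 0.   6.7 -5.1] |w|8.5 F [ -1.4 -20.9  -1.5] gap0.11 q [-0.21 -0.05  2.34  0.99  0.18  0.43]
t3.72 d_mm [-71.6  18.3  -7. ] w [ 0.4  9.7 -8.1] |w|12.7 F [ -1.4 -20.9  -1.5] gap0.11 q [-0.21 -0.05  2.34  0.99  0.18  0.43]
t3.72 d_mm [-92.4  28.2  -7.7] w [  1.2  13.7 -12.1] |w|18.3 F [ -1.4 -20.9  -1.5] gap0.11 q [-0.21 -0.05  2.34  0.99  0.18  0.43]
```

View pics/top3.png

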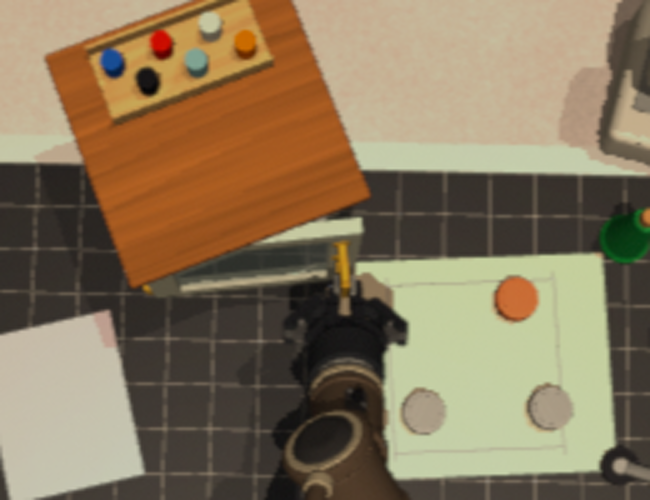

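The door is about 0.28 rad open, still gripped. There is 21 N sideways from a wrist-singularity lag, so I'll continue more slowly and ease the sideways force.

Call:
drive_tool(
  targets=[
    {"x": -0.006, "y": 0, "z": 0, "wx": 0, "wy": 1, "wz": 0, "hand": 1},
    {"x": -0.013, "y": 0.001, "z": 0, "wx": 0, "wy": 2, "wz": 0, "hand": 1},
    {"x": -0.02, "y": 0.002, "z": -0.001, "wx": 0, "wy": 4, "wz": 0, "hand": 1},
    {"x": -0.027, "y": 0.003, "z": -0.001, "wx": 0, "wy": 5, "wz": -1, "hand": 1},
  ],
)

```text
clock: 4.15
ee_pos: [0.5384, -0.0246, 0.1901]
tool_rot: [2.966, -0.021, 1.035]
contact_force: [3.6, 8.5, -0.8]
finger_gap: 0.106
```

```bash
python3 -c "
from h import *
delta(hand(.4),-3,50,0)
delta(hand(.5),-3,55,0)
delta(hand(.6),-5,60,0)
delta(hand(.7),-6,65,0)"
```

```text
t4.15 d_mm [ 0.2  0.7 -4.4] w [-0.3 -1.5 -2.3] |w|2.7 F [ 3.6  8.5 -0.8] gap0.11 q [-0.2  -0.11  2.35  0.46  0.27  0.98]
t4.15 d_mm [-22.3   7.   -5.4] w [-0.1  3.5 -2.3] |w|4.2 F [ 3.6  8.5 -0.8] gap0.11 q [-0.2  -0.11  2.35  0.46  0.27  0.98]
t4.15 d_mm [-44.2  15.2  -6.3] w [ 0.2  8.5 -4.2] |w|9.5 F [ 3.6  8.5 -0.8] gap0.11 q [-0.2  -0.11  2.35  0.46  0.27  0.98]
t4.15 d_mm [-65.2  25.6  -7. ] w [ 0.6 13.5 -5.2] |w|14.5 F [ 3.6  8.5 -0.8] gap0.11 q [-0.2  -0.11  2.35  0.46  0.27  0.98]
```

Call:
drive_tool(
  targets=[
    {"x": -0.009, "y": 0.002, "z": 0, "wx": 0, "wy": 1.5, "wz": -1, "hand": 1},
    {"x": -0.018, "y": 0.005, "z": -0.001, "wx": 0, "wy": 3, "wz": -2, "hand": 1},
    {"x": -0.026, "y": 0.008, "z": -0.001, "wx": 0, "wy": 5, "wz": -3, "hand": 1},
    {"x": -0.035, "y": 0.011, "z": -0.002, "wx": 0, "wy": 7, "wz": -4, "hand": 1},
    {"x": -0.044, "y": 0.015, "z": -0.002, "wx": 0, "wy": 8.5, "wz": -5, "hand": 1},
  ],
)

```text
clock: 4.57
ee_pos: [0.4934, -0.0109, 0.1882]
tool_rot: [3.0, -0.15, 0.8]
contact_force: [0.2, -3.1, -0.5]
finger_gap: 0.105
```

```bash
python3 -c "
from h import *
for t,A,f in((.6,-5,60),(.7,-7,64),(.8,-10,67),(.9,-12,70),(1,-14,74)):delta(hand(t),A,f,0)"
```

```text
t4.57 d_mm [ 0.7  1.5 -4.4] w [ 0.4 -0.2  0.8] |w|0.9 F [ 0.2 -3.1 -0.5] gap0.11 q [-0.11 -0.17  2.34 -0.01  0.45  1.57]
t4.57 d_mm [-20.   11.7  -5. ] w [ 0.9  3.8 -1.2] |w|4.1 F [ 0.2 -3.1 -0.5] gap0.11 q [-0.11 -0.17  2.34 -0.01  0.45  1.57]
t4.57 d_mm [-39.4  23.7  -5.4] w [ 1.4  6.8 -4.2] |w|8.1 F [ 0.2 -3.1 -0.5] gap0.11 q [-0.11 -0.17  2.34 -0.01  0.45  1.57]
t4.57 d_mm [-57.4  37.8  -5.8] w [ 2.   9.7 -6.2] |w|11.7 F [ 0.2 -3.1 -0.5] gap0.11 q [-0.11 -0.17  2.34 -0.01  0.45  1.57]
t4.57 d_mm [-74.3  53.6  -6.2] w [ 2.8 13.6 -8.2] |w|16.1 F [ 0.2 -3.1 -0.5] gap0.11 q [-0.11 -0.17  2.34 -0.01  0.45  1.57]
```

Call:
drive_tool(
  targets=[
    {"x": -0.01, "y": 0.006, "z": 0, "wx": 0.5, "wy": 2, "wz": -1, "hand": 1},
    {"x": -0.02, "y": 0.0115, "z": 0, "wx": 1, "wy": 3.5, "wz": -2, "hand": 1},
    {"x": -0.03, "y": 0.018, "z": -0.001, "wx": 1, "wy": 5, "wz": -3, "hand": 1},
    {"x": -0.039, "y": 0.024, "z": -0.001, "wx": 1.5, "wy": 6.5, "wz": -4, "hand": 1},
    {"x": -0.048, "y": 0.031, "z": -0.001, "wx": 2, "wy": 8, "wz": -5, "hand": 1},
  ],
)

```text
clock: 4.98
ee_pos: [0.4431, 0.0184, 0.1867]
tool_rot: [3.04, -0.29, 0.576]
contact_force: [-3.1, -5.1, 0.4]
finger_gap: 0.106
```

```bash
python3 -c "
from h import *
for t,A,f in((.85,-10,68),(.95,-14,69),(1.05,-18,70),(1.1,-20,70)):delta(hand(t),A,f,0)"
```

```text
t4.98 d_mm [ 1.9  1.4 -4.1] w [-0.2 -0.5  0.9] |w|1.1 F [-3.1 -5.1  0.4] gap0.11 q [-0.01 -0.22  2.33 -0.1   0.66  1.82]
t4.98 d_mm [-14.9  15.9  -4.2] w [ 0.   0.4 -3.1] |w|3.1 F [-3.1 -5.1  0.4] gap0.11 q [-0.01 -0.22  2.33 -0.1   0.66  1.82]
t4.98 d_mm [-30.1  32.   -4.3] w [ 0.3  1.4 -7.1] |w|7.2 F [-3.1 -5.1  0.4] gap0.11 q [-0.01 -0.22  2.33 -0.1   0.66  1.82]
t4.98 d_mm [-37.   40.6  -4.3] w [ 0.3  1.4 -9.1] |w|9.2 F [-3.1 -5.1  0.4] gap0.11 q [-0.01 -0.22  2.33 -0.1   0.66  1.82]
```

Call:
drive_tool(
  targets=[
    {"x": -0.007, "y": 0.007, "z": 0, "wx": 0, "wy": 0, "wz": -1.5, "hand": 1},
    {"x": -0.015, "y": 0.015, "z": 0, "wx": 0, "wy": 0.5, "wz": -3, "hand": 1},
    {"x": -0.022, "y": 0.023, "z": 0, "wx": 0, "wy": 1, "wz": -5, "hand": 1},
    {"x": -0.03, "y": 0.031, "z": 0, "wx": 0, "wy": 1.5, "wz": -7, "hand": 1},
    {"x": -0.037, "y": 0.04, "z": 0, "wx": 0, "wy": 1.5, "wz": -9, "hand": 1},
  ],
)

```text
clock: 5.4
ee_pos: [0.4044, 0.0569, 0.1864]
tool_rot: [2.981, -0.526, 0.521]
contact_force: [-2.4, -3.7, 0.4]
finger_gap: 0.105
```

```bash
python3 -c "
from h import *
for t,A,f in((1.1,-20,70),(1.2,-24,70),(1.3,-28,70)):delta(hand(t),A,f,0)
from bench import ctrl
for n in('side','top'):
    d=ctrl.get_image(n)['pixels'][:,:,::-1]; d=d[150:350,200:460]
    cv2.imwrite(f'pics/{n}4.png',cv2.resize(d,(650,500),interpolation=2))"
```

```text
t5.40 d_mm [ 1.8  2.  -4. ] w [ 0.5 -0.3  0.1] |w|0.6 F [-2.4 -3.7  0.4] gap0.11 q [ 0.17 -0.25  2.35 -0.26  0.76  2.26]
t5.40 d_mm [-10.6  20.1  -4. ] w [ 0.5 -0.3 -3.9] |w|3.9 F [-2.4 -3.7  0.4] gap0.11 q [ 0.17 -0.25  2.35 -0.26  0.76  2.26]
t5.40 d_mm [-21.1  39.3  -4. ] w [ 0.5 -0.3 -7.9] |w|7.9 F [-2.4 -3.7  0.4] gap0.11 q [ 0.17 -0.25  2.35 -0.26  0.76  2.26]
```

View pics/top4.png

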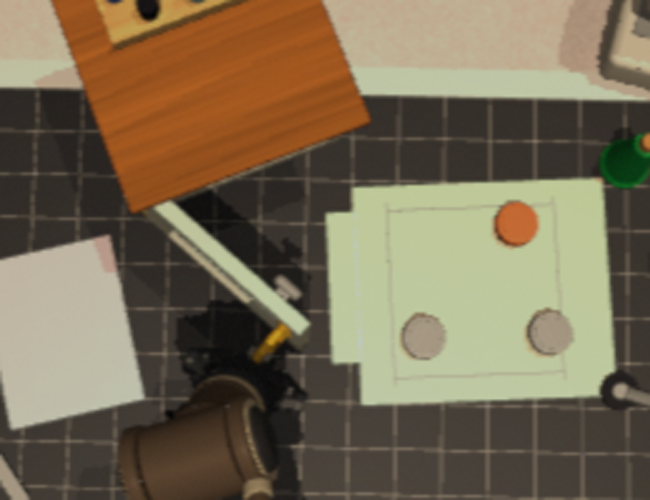

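View pics/side4.png

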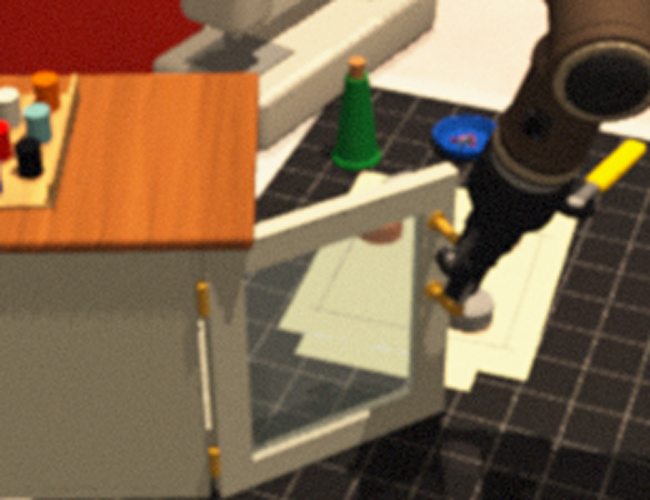

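The door stands at about 1.08 rad, still gripped; the top crop shows the handle at (270,345) and the free edge at (300,330). Now I'll release, back off upwards, and push the frame from inside.

Call:
drive_tool(
  targets=[
    {"x": 0, "y": 0, "z": 0, "wx": 0, "wy": 0, "wz": 0, "hand": 0.5},
    {"x": 0, "y": 0, "z": 0, "wx": 0, "wy": 0, "wz": 0, "hand": 0.5},
    {"x": 0, "y": 0, "z": 0, "wx": 0, "wy": 0, "wz": 0, "hand": 0.5},
    {"x": -0.007, "y": 0.003, "z": 0.02, "wx": 0, "wy": 0, "wz": 0, "hand": 0.5},
    {"x": -0.014, "y": 0.005, "z": 0.04, "wx": 0, "wy": 0, "wz": 0, "hand": 0.5},
  ],
)

```text
clock: 5.92
ee_pos: [0.3883, 0.0622, 0.2252]
tool_rot: [2.982, -0.522, 0.512]
contact_force: [0.7, 0.1, -0.0]
finger_gap: 0.5
```

Call:
drive_tool(
  targets=[
    {"x": -0.01, "y": 0.004, "z": 0.03, "wx": 0, "wy": 0, "wz": 0, "hand": 0.5},
    {"x": -0.02, "y": 0.008, "z": 0.06, "wx": 0, "wy": 0, "wz": 0, "hand": 0.6},
    {"x": -0.032, "y": 0.012, "z": 0.095, "wx": 0, "wy": 0, "wz": 0, "hand": 0.8},
    {"x": -0.032, "y": 0.012, "z": 0.11, "wx": 0, "wy": 0, "wz": 0, "hand": 1},
    {"x": -0.032, "y": 0.012, "z": 0.13, "wx": 0, "wy": 0, "wz": 0, "hand": 1},
  ],
)

```text
clock: 6.33
ee_pos: [0.356, 0.0741, 0.3568]
tool_rot: [2.982, -0.522, 0.515]
contact_force: [0.9, 0.1, 0.1]
finger_gap: 0.007
```

```bash
python3 -c "
from h import *
t=1.08
g=H+.222*dd(t)-.075*nn(t);print(H,dd(t),nn(t))
delta(g+.335*Z,0,85,0,True)
delta(g+.235*Z,0,85,0,True)
from bench import ctrl
for n in('side','top'):
    d=ctrl.get_image(n)['pixels'][:,:,::-1]; d=d[150:350,200:460]
    cv2.imwrite(f'pics/{n}5.png',cv2.resize(d,(650,500),interpolation=2))"
```

```text
[0.57897703 0.19214948 0.        ] [-0.63727406 -0.77063725 -0.        ] [-0.77063725  0.63727406  0.        ]
t6.33 d_mm [ 139.3 -100.9  -21.8] w [ 3.2 14.4 19.8] |w|24.7 F [0.9 0.1 0.1] gap0.01 q [ 0.26 -0.53  2.18 -0.22  1.23  2.22]
t6.33 d_mm [ 139.3 -100.9 -121.8] w [ 3.2 14.4 19.8] |w|24.7 F [0.9 0.1 0.1] gap0.01 q [ 0.26 -0.53  2.18 -0.22  1.23  2.22]
```

View pics/top5.png

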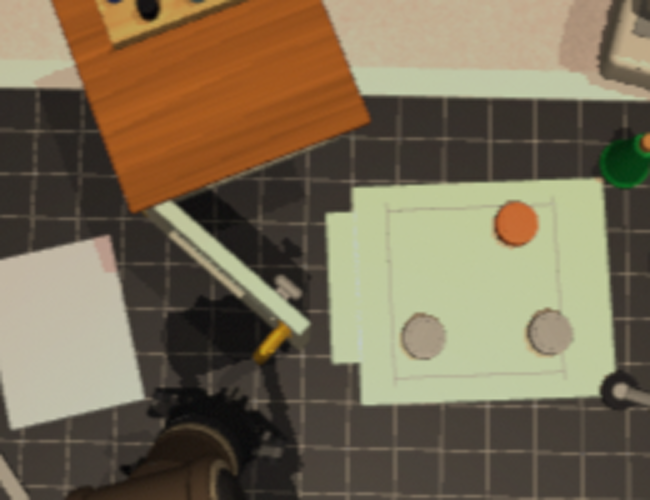

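```bash
python3 -c "
from h import *
t=1.08
print(proj('top',H+.236*dd(t)+.282*Z-.008*nn(t)),proj('top',H+.236*dd(t)+.282*Z+.008*nn(t)))
g=H+.228*dd(t)-.07*nn(t)
delta(g+.335*Z,25,87,0,True)"
```

```text
[[324.32871787 278.28434156]] [[320.08899128 283.19129681]]
t6.43 d_mm [ 129.3 -102.6  -24.6] w [-0.3 17.5 44.6] |w|47.9 F [-0.2  0.4  0.4] gap0.00 q [ 0.26 -0.53  2.17 -0.22  1.23  2.23]
```

Call:
drive_tool(
  targets=[
    {"x": 0.065, "y": -0.055, "z": 0.0, "wx": 0, "wy": 10, "wz": 25, "hand": 1},
    {"x": 0.065, "y": -0.055, "z": 0.0, "wx": 0, "wy": 10, "wz": 25, "hand": 1},
    {"x": 0.065, "y": -0.055, "z": 0.0, "wx": 0, "wy": 10, "wz": 25, "hand": 1},
    {"x": 0.13, "y": -0.105, "z": 0.0, "wx": 0, "wy": 12, "wz": 30, "hand": 1},
    {"x": 0.13, "y": -0.105, "z": 0.0, "wx": 0, "wy": 12, "wz": 30, "hand": 1},
  ],
)

```text
clock: 6.85
ee_pos: [0.4765, -0.0222, 0.3584]
tool_rot: [3.105, 0.185, 0.26]
contact_force: [-0.3, 0.4, 0.6]
finger_gap: -0.001
```

```bash
python3 -c "
from h import *
t=1.08
g=H+.228*dd(t)-.07*nn(t)
delta(g+.235*Z,25,87,0,True)"
```

```text
t6.85 d_mm [  11.1   -6.  -123.4] w [-0.1  6.7 18.2] |w|19.4 F [-0.3  0.4  0.6] gap-0.00 q [-0.15 -0.19  1.92  0.02  1.25  1.3 ]
```

Call:
drive_tool(
  targets=[
    {"x": 0.011, "y": -0.006, "z": -0.03, "wx": 0, "wy": 7, "wz": 18, "hand": 1},
    {"x": 0.011, "y": -0.006, "z": -0.06, "wx": 0, "wy": 7, "wz": 18, "hand": 1},
    {"x": 0.011, "y": -0.006, "z": -0.09, "wx": 0, "wy": 7, "wz": 18, "hand": 1},
    {"x": 0.011, "y": -0.006, "z": -0.12, "wx": 0, "wy": 7, "wz": 18, "hand": 1},
    {"x": 0.011, "y": -0.006, "z": -0.122, "wx": 0, "wy": 7, "wz": 18, "hand": 1},
  ],
)

```text
clock: 7.27
ee_pos: [0.4821, -0.0281, 0.2282]
tool_rot: [-3.05, -0.667, -0.049]
contact_force: [-0.5, 0.3, -0.9]
finger_gap: 0.001
```

```bash
python3 -c "
from h import *
for t in(1.08,1.25,1.45,1.65,1.8):
  g=H+.228*dd(t)-.02*nn(t)
  delta(g+.235*Z,25,87,0,True)
from bench import ctrl
for n in('side','top'):
    d=ctrl.get_image(n)['pixels'][:,:,::-1]; d=d[150:350,200:460]
    cv2.imwrite(f'pics/{n}6.png',cv2.resize(d,(650,500),interpolation=2))"
```

```text
t7.27 d_mm [-33.   31.8   6.8] w [-0.2 -1.2  0.3] |w|1.3 F [-0.5  0.3 -0.9] gap0.00 q [-0.17  0.02  1.98  0.03  1.12  0.96]
t7.27 d_mm [-63.   56.5   6.8] w [-0.2 -1.2  0.3] |w|1.3 F [-0.5  0.3 -0.9] gap0.00 q [-0.17  0.02  1.98  0.03  1.12  0.96]
t7.27 d_mm [-92.3  91.5   6.8] w [-0.2 -1.2  0.3] |w|1.3 F [-0.5  0.3 -0.9] gap0.00 q [-0.17  0.02  1.98  0.03  1.12  0.96]
t7.27 d_mm [-114.1  131.6    6.8] w [-0.2 -1.2  0.3] |w|1.3 F [-0.5  0.3 -0.9] gap0.00 q [-0.17  0.02  1.98  0.03  1.12  0.96]
t7.27 d_mm [-125.   164.2    6.8] w [-0.2 -1.2  0.3] |w|1.3 F [-0.5  0.3 -0.9] gap0.00 q [-0.17  0.02  1.98  0.03  1.12  0.96]
```

View pics/top6.png

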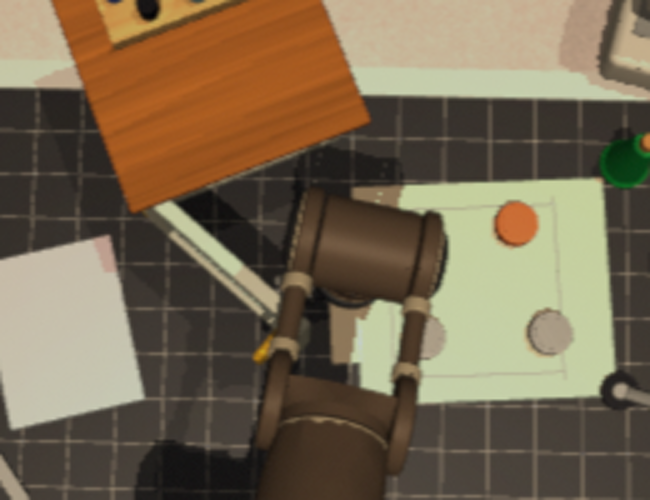

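View pics/side6.png

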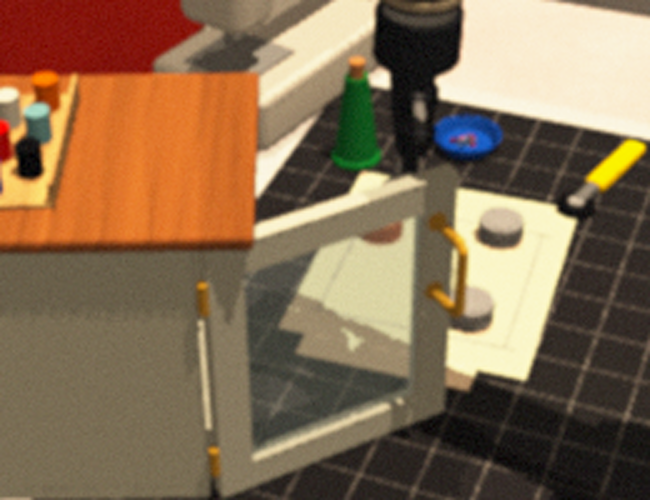

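The closed fingers are inside the door near its free edge, clear of the striker. I'll push the frame along its arc.

Call:
drive_tool(
  targets=[
    {"x": -0.012, "y": 0.012, "z": 0.006, "wx": 0, "wy": 0, "wz": 0, "hand": 1},
    {"x": -0.022, "y": 0.021, "z": 0.006, "wx": 0, "wy": 0, "wz": 0, "hand": 1},
    {"x": -0.033, "y": 0.032, "z": 0.006, "wx": 0, "wy": 0, "wz": 0, "hand": 1},
    {"x": -0.043, "y": 0.04, "z": 0.006, "wx": 0, "wy": 0, "wz": 0, "hand": 1},
    {"x": -0.053, "y": 0.048, "z": 0.006, "wx": 0, "wy": 0, "wz": 0, "hand": 1},
  ],
)

```text
clock: 7.78
ee_pos: [0.4332, 0.021, 0.242]
tool_rot: [-3.053, -0.67, -0.072]
contact_force: [2.2, 1.5, 3.0]
finger_gap: -0.001
```

Call:
drive_tool(
  targets=[
    {"x": -0.01, "y": 0.009, "z": 0, "wx": 0, "wy": 0, "wz": 0, "hand": 1},
    {"x": -0.018, "y": 0.019, "z": 0, "wx": 0, "wy": 0, "wz": 0, "hand": 1},
    {"x": -0.025, "y": 0.028, "z": 0, "wx": 0, "wy": 0, "wz": 0, "hand": 1},
    {"x": -0.032, "y": 0.036, "z": 0, "wx": 0, "wy": 0, "wz": 0, "hand": 1},
    {"x": -0.039, "y": 0.044, "z": 0, "wx": 0, "wy": 0, "wz": 0, "hand": 1},
  ],
)

```text
clock: 8.2
ee_pos: [0.3942, 0.0659, 0.2425]
tool_rot: [-3.053, -0.67, -0.075]
contact_force: [0.5, 0.7, 1.8]
finger_gap: 0.001
```

```bash
python3 -c "
from h import *
for t in(1.45,1.55,1.65,1.75,1.8):
  g=H+.228*dd(t)-.02*nn(t)
  delta(g+.235*Z,25,87,0,True)
from bench import ctrl
for n in('side','top'):
    d=ctrl.get_image(n)['pixels'][:,:,::-1]; d=d[150:350,200:460]
    cv2.imwrite(f'pics/{n}7.png',cv2.resize(d,(650,500),interpolation=2))"
```

```text
t8.20 d_mm [-4.4 -2.5 -7.5] w [-0.2 -0.2  0.2] |w|0.4 F [0.5 0.7 1.8] gap0.00 q [ 0.04 -0.2   2.14  0.03  1.15  1.17]
t8.20 d_mm [-16.3  17.   -7.5] w [-0.2 -0.2  0.2] |w|0.4 F [0.5 0.7 1.8] gap0.00 q [ 0.04 -0.2   2.14  0.03  1.15  1.17]
t8.20 d_mm [-26.2  37.6  -7.5] w [-0.2 -0.2  0.2] |w|0.4 F [0.5 0.7 1.8] gap0.00 q [ 0.04 -0.2   2.14  0.03  1.15  1.17]
t8.20 d_mm [-34.   59.1  -7.5] w [-0.2 -0.2  0.2] |w|0.4 F [0.5 0.7 1.8] gap0.00 q [ 0.04 -0.2   2.14  0.03  1.15  1.17]
t8.20 d_mm [-37.1  70.2  -7.5] w [-0.2 -0.2  0.2] |w|0.4 F [0.5 0.7 1.8] gap0.00 q [ 0.04 -0.2   2.14  0.03  1.15  1.17]
```

View pics/side7.png

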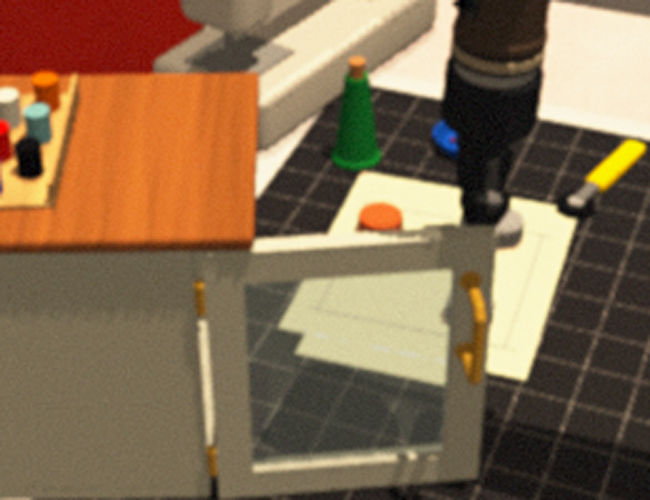

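The side crop shows the door near 1.45 rad, with the fingers on the free-side frame at (485,215), clear of the glass. Continuing.

Call:
drive_tool(
  targets=[
    {"x": -0.009, "y": 0.01, "z": -0.002, "wx": 0, "wy": 0, "wz": 0, "hand": 1},
    {"x": -0.016, "y": 0.02, "z": -0.002, "wx": 0, "wy": 0, "wz": 0, "hand": 1},
    {"x": -0.022, "y": 0.03, "z": -0.002, "wx": 0, "wy": 0, "wz": 0, "hand": 1},
    {"x": -0.027, "y": 0.04, "z": -0.002, "wx": 0, "wy": 0, "wz": 0, "hand": 1},
    {"x": -0.031, "y": 0.05, "z": -0.002, "wx": 0, "wy": 0, "wz": 0, "hand": 1},
  ],
)

```text
clock: 8.72
ee_pos: [0.3616, 0.1162, 0.2394]
tool_rot: [-3.053, -0.672, -0.07]
contact_force: [0.8, 0.4, 1.5]
finger_gap: -0.004
```

Call:
drive_tool(
  targets=[
    {"x": -0.003, "y": 0.009, "z": 0, "wx": 0, "wy": 0, "wz": 0, "hand": 1},
    {"x": -0.006, "y": 0.018, "z": 0, "wx": 0, "wy": 0, "wz": 0, "hand": 1},
    {"x": -0.006, "y": 0.018, "z": 0, "wx": 0, "wy": 0, "wz": 0, "hand": 1},
    {"x": 0, "y": 0, "z": 0.01, "wx": 0, "wy": 0, "wz": 0, "hand": 1},
    {"x": 0.01, "y": -0.03, "z": 0.03, "wx": 0, "wy": 0, "wz": 0, "hand": 1},
  ],
)

```text
clock: 9.13
ee_pos: [0.3685, 0.0866, 0.2664]
tool_rot: [-3.05, -0.68, -0.057]
contact_force: [1.0, -0.5, -0.4]
finger_gap: -0.0
```

Call:
drive_tool(
  targets=[
    {"x": 0.01, "y": -0.04, "z": 0.03, "wx": 0, "wy": 0, "wz": 0, "hand": 0.5},
    {"x": 0.02, "y": -0.08, "z": 0.04, "wx": 0, "wy": 0, "wz": 0, "hand": 0.3},
    {"x": 0.03, "y": -0.12, "z": 0.05, "wx": 0, "wy": 0, "wz": 0, "hand": 0.2},
    {"x": 0.05, "y": -0.16, "z": 0.05, "wx": 0, "wy": 0, "wz": 0, "hand": 0.1},
    {"x": 0.07, "y": -0.19, "z": 0.05, "wx": 0, "wy": 0, "wz": 0, "hand": 0.1},
  ],
)

```text
clock: 9.55
ee_pos: [0.4357, -0.1023, 0.317]
tool_rot: [-3.051, -0.678, -0.057]
contact_force: [-0.1, 0.6, -0.2]
finger_gap: 0.704
```

```bash
python3 -c "
from h import *
for t in(1.5,1.6,1.7,1.75,1.8,1.9): print(t,proj('top',H+.236*dd(t)+.282*Z-.008*nn(t)).round(1),proj('side',H+.236*dd(t)+.282*Z+.008*nn(t)).round(1))
delta([.574,-.232,.022],0,75,.1)
from bench import ctrl
for n in('side','top'):
    d=ctrl.get_image(n)['pixels'][:,:,::-1]; d=d[150:350,200:460]
    cv2.imwrite(f'pics/{n}8.png',cv2.resize(d,(780,600),interpolation=2))"
```

```text
1.5 [[293.2 303.6]] [[398.9 246.1]]
1.6 [[284.4 307.5]] [[400.1 253.4]]
1.7 [[275.2 310.6]] [[400.1 260.9]]
1.75 [[270.5 311.8]] [[399.6 264.8]]
1.8 [[265.8 312.7]] [[398.8 268.6]]
1.9 [[256.2 313.9]] [[396.2 276.3]]
t9.55 d_mm [ 117.3 -129.7 -216.5] w [  2.4 -12.7 -25. ] |w|28.1 F [-0.1  0.6 -0.2] gap0.70 q [-0.35 -0.14  1.94  0.03  1.31  0.77]
```

View pics/side8.png

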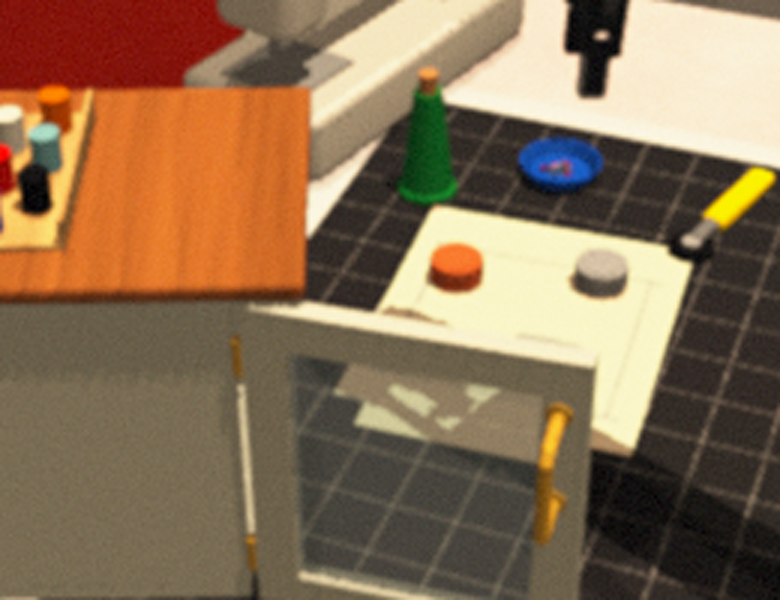

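View pics/top8.png

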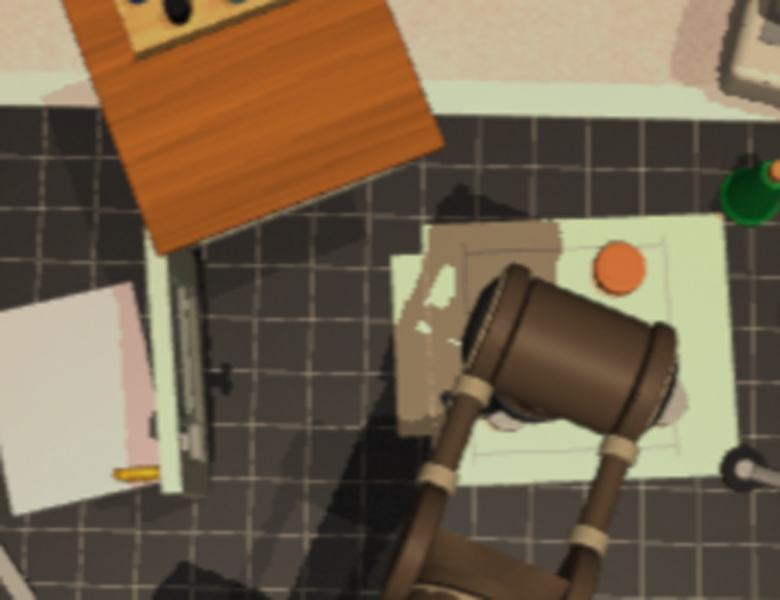

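The door is at about 1.82 rad: its free top corner is at side (398,271) and top (261,313). Next is the copper puck, top-face centre at top (406.7,239.3) and side (352.3,235).

```bash
python3 -c "
from h import *
from scipy.optimize import least_squares
a,b=np.array([406.7,239.3]),np.array([352.3,235.3])
r=least_squares(lambda q:np.r_[proj('top',[*q,.025])[0]-a,proj('side',[*q,.025])[0]-b],[.57,-.23]);print(r.x,r.fun)
g=[*r.x,.0215]
delta(g,0,48,.13);delta(g,0,48,.0)
print(W(-.045,-.026,.018))"
python3 - <<'E'
import cv2
s=cv2.imread('pics/side8.png')[220:310,400:520]
t=cv2.imread('pics/top8.png')[220:310,560:680]
cv2.imwrite('pics/z8.png',cv2.resize(cv2.hconcat([s,t]),(800,300)))
E
```

```text
[ 0.57567213 -0.23773841] [ 0.48458164 -0.10280054 -0.07429088  0.78808511]
t9.65 d_mm [  63.6 -133.1 -211.5] w [  8.3 -39.3 -23.9] |w|46.7 F [-0.2  0.2 -0. ] gap0.88 q [-0.35 -0.13  1.94  0.03  1.31  0.78]
t9.65 d_mm [ 150.6 -133.1 -308.1] w [  8.3 -39.3 -23.9] |w|46.7 F [-0.2  0.2 -0. ] gap0.88 q [-0.35 -0.13  1.94  0.03  1.31  0.78]
[0.69188897 0.08280647 0.018     ]
```

View pics/z8.png

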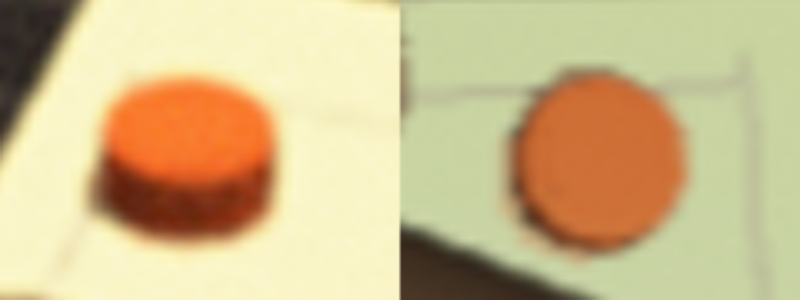

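Call:
drive_tool(
  targets=[
    {"x": 0.06, "y": -0.13, "z": -0.05, "wx": 6, "wy": -28, "wz": -17, "hand": 0},
    {"x": 0.06, "y": -0.13, "z": -0.05, "wx": 6, "wy": -28, "wz": -17, "hand": 0},
    {"x": 0.06, "y": -0.13, "z": -0.05, "wx": 6, "wy": -28, "wz": -17, "hand": 0},
    {"x": 0.06, "y": -0.13, "z": -0.05, "wx": 6, "wy": -28, "wz": -17, "hand": 0},
    {"x": 0.06, "y": -0.13, "z": -0.05, "wx": 6, "wy": -28, "wz": -17, "hand": 0},
  ],
)

```text
clock: 10.07
ee_pos: [0.4967, -0.2385, 0.2626]
tool_rot: [-3.019, -0.187, -0.829]
contact_force: [-1.5, 0.4, 0.3]
finger_gap: 1.003
```

```bash
python3 -c "
from h import *
delta([.5755,-.2365,.0215],0,48,.13)"
```

```text
t10.07 d_mm [   4.3    2.  -158.4] w [  2.2 -11.3  -6.5] |w|13.2 F [-1.5  0.4  0.3] gap1.00 q [-0.74 -0.09  2.11  0.53  0.82  0.39]
```

Call:
drive_tool(
  targets=[
    {"x": 0.004, "y": 0.001, "z": -0.04, "wx": 2, "wy": -11.5, "wz": -6.5, "hand": 0},
    {"x": 0.004, "y": 0.001, "z": -0.08, "wx": 2, "wy": -11.5, "wz": -6.5, "hand": 0},
    {"x": 0.004, "y": 0.001, "z": -0.11, "wx": 2, "wy": -11.5, "wz": -6.5, "hand": 0},
    {"x": 0.004, "y": 0.001, "z": -0.13, "wx": 2, "wy": -11.5, "wz": -6.5, "hand": 0},
    {"x": 0.004, "y": 0.001, "z": -0.13, "wx": 2, "wy": -11.5, "wz": -6.5, "hand": 0},
  ],
)

```text
clock: 10.48
ee_pos: [0.4969, -0.2344, 0.127]
tool_rot: [-2.933, 0.003, -1.122]
contact_force: [0.7, 1.2, -0.1]
finger_gap: 1.002
```

```bash
python3 -c "
from h import *
delta([.5755,-.2365,.0215],0,48,.09)
delta([.5755,-.2365,.0215],0,48,.0)
from bench import ctrl
for n in('side','top'):
    d=ctrl.get_image(n)['pixels'][:,:,::-1]; d=d[170:320,310:505]
    cv2.imwrite(f'pics/{n}9.png',cv2.resize(d,(780,600),interpolation=2))"
```

```text
t10.48 d_mm [ 30.9  -2.1 -52.6] w [-0.1 -0.1  0.1] |w|0.2 F [ 0.7  1.2 -0.1] gap1.00 q [-0.81  0.12  2.33  1.33  0.52 -0.38]
t10.48 d_mm [  91.1   -2.1 -119.4] w [-0.1 -0.1  0.1] |w|0.2 F [ 0.7  1.2 -0.1] gap1.00 q [-0.81  0.12  2.33  1.33  0.52 -0.38]
```

View pics/side9.png

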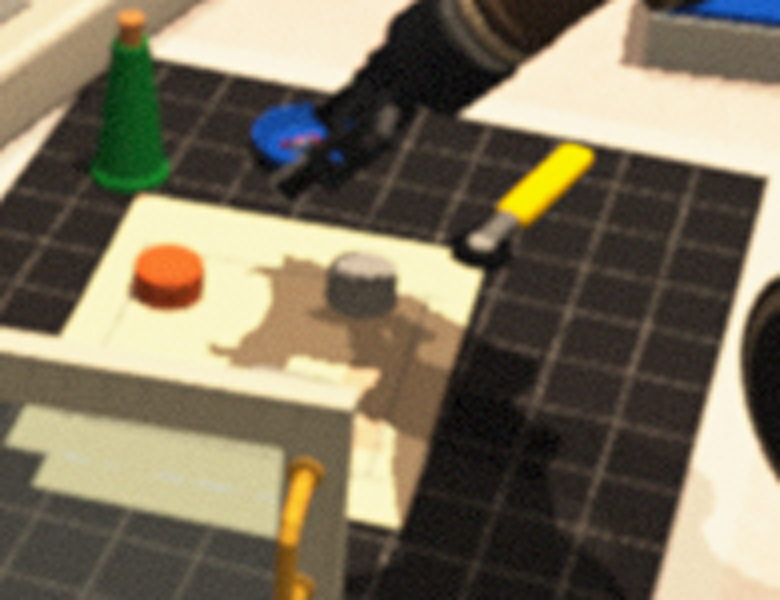

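View pics/top9.png

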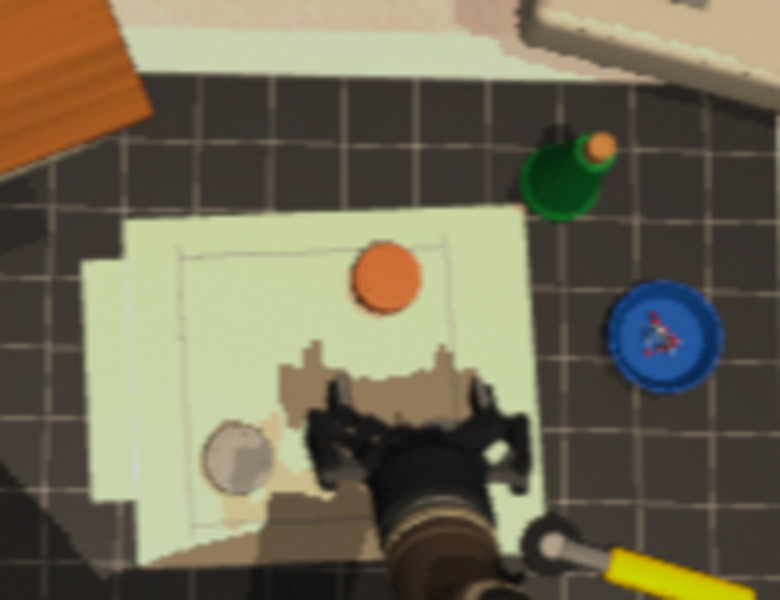

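The fingertips' midpoint (top column ≈412 at z 0.127) reduces to about 406 at table height, which lines up with the copper puck at 406.7. Descending.

Call:
drive_tool(
  targets=[
    {"x": 0.015, "y": -0.001, "z": -0.03, "wx": 0, "wy": 0, "wz": 0, "hand": 0},
    {"x": 0.03, "y": -0.002, "z": -0.05, "wx": 0, "wy": 0, "wz": 0, "hand": 0},
    {"x": 0.045, "y": -0.002, "z": -0.068, "wx": 0, "wy": 0, "wz": 0, "hand": 0},
    {"x": 0.058, "y": -0.002, "z": -0.082, "wx": 0, "wy": 0, "wz": 0, "hand": 0},
    {"x": 0.058, "y": -0.002, "z": -0.082, "wx": 0, "wy": 0, "wz": 0, "hand": 0},
  ],
)

```text
clock: 11.0
ee_pos: [0.5575, -0.2358, 0.045]
tool_rot: [-2.929, 0.001, -1.12]
contact_force: [-0.1, -0.0, -0.2]
finger_gap: 0.998
```

```bash
python3 -c "
from h import *
delta([.5755,-.2365,.0215],0,48,.0)"
```

```text
t11.00 d_mm [ 30.5  -0.7 -37.4] w [-0.3 -0.2 -0.1] |w|0.4 F [-0.1 -0.  -0.2] gap1.00 q [-0.71  0.4   2.22  1.73  0.46 -0.74]
```

Call:
drive_tool(
  targets=[
    {"x": 0.008, "y": -0.001, "z": -0.01, "wx": 0, "wy": 0, "wz": 0, "hand": 0},
    {"x": 0.016, "y": -0.001, "z": -0.02, "wx": 0, "wy": 0, "wz": 0, "hand": 0},
    {"x": 0.024, "y": -0.001, "z": -0.029, "wx": 0, "wy": 0, "wz": 0, "hand": 0},
    {"x": 0.03, "y": -0.001, "z": -0.036, "wx": 0, "wy": 0, "wz": 0, "hand": 0},
    {"x": 0.03, "y": -0.001, "z": -0.036, "wx": 0, "wy": 0, "wz": 0, "hand": 0},
  ],
)

```text
clock: 11.42
ee_pos: [0.589, -0.2371, 0.0103]
tool_rot: [-2.928, -0.001, -1.123]
contact_force: [-0.4, -0.4, 0.6]
finger_gap: 1.005
```

```bash
python3 -c "
from h import *
delta([.5755,-.2365,.0215],0,48,.0)
from bench import ctrl
for n in('side','top'):
    d=ctrl.get_image(n)['pixels'][:,:,::-1]; d=d[200:290,330:447]
    cv2.imwrite(f'pics/{n}10.png',cv2.resize(d,(780,600),interpolation=2))"
```

```text
t11.42 d_mm [-1.   0.6 -2.7] w [-0.3 -0.  -0.1] |w|0.3 F [-0.4 -0.4  0.6] gap1.00 q [-0.66  0.52  2.15  1.88  0.45 -0.87]
```

View pics/side10.png

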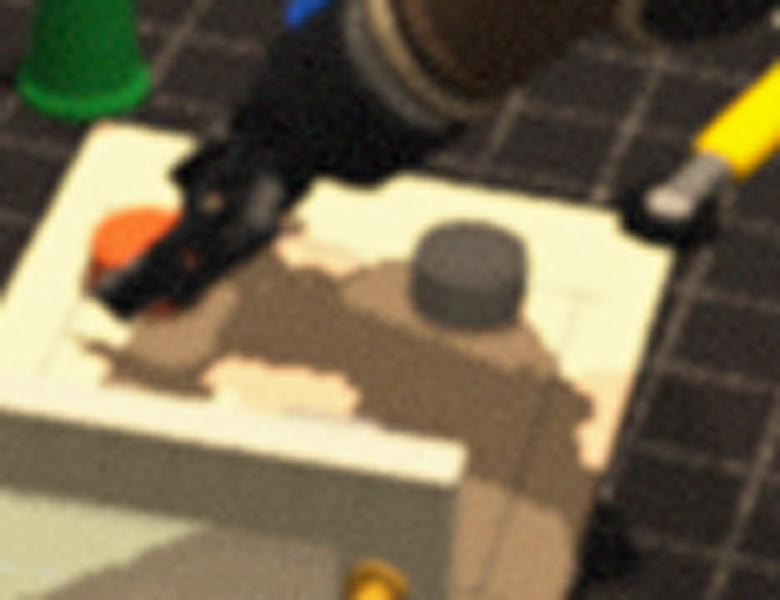

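View pics/top10.png

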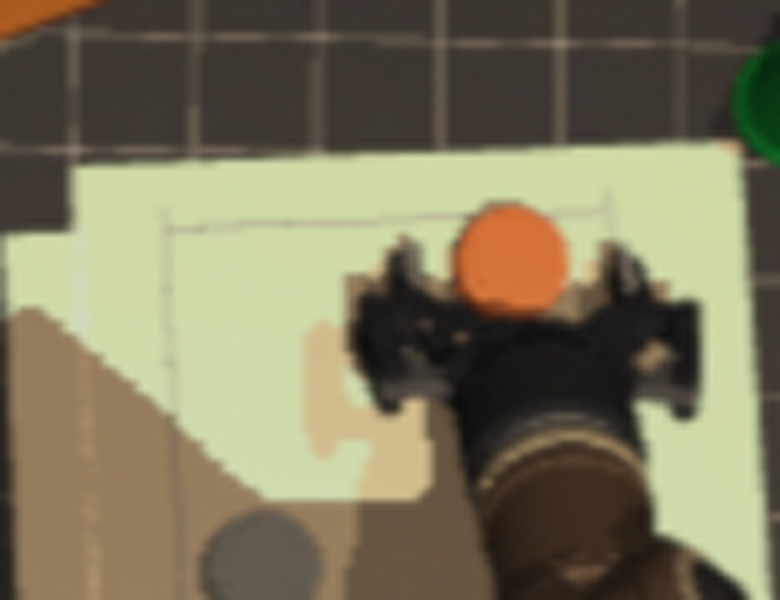

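The fingers (405 and 620 in the top crop) straddle the puck (511) evenly. I'll close now.

Call:
drive_tool(
  targets=[
    {"x": 0, "y": 0, "z": -0.002, "wx": 0, "wy": 0, "wz": 0, "hand": 0.2},
    {"x": 0, "y": 0, "z": -0.002, "wx": 0, "wy": 0, "wz": 0, "hand": 0.35},
    {"x": 0, "y": 0, "z": -0.002, "wx": 0, "wy": 0, "wz": 0, "hand": 0.6},
    {"x": 0, "y": 0, "z": -0.002, "wx": 0, "wy": 0, "wz": 0, "hand": 0.8},
    {"x": 0, "y": 0, "z": -0.002, "wx": 0, "wy": 0, "wz": 0, "hand": 1},
  ],
  newtons=40,
)

```text
clock: 11.93
ee_pos: [0.5883, -0.2373, 0.0096]
tool_rot: [-2.928, -0.0, -1.125]
contact_force: [-3.5, 0.2, 5.9]
finger_gap: 0.574
```

Call:
drive_tool(
  targets=[
    {"x": 0, "y": 0, "z": 0, "wx": 0, "wy": 0, "wz": 0, "hand": 1},
    {"x": 0, "y": 0, "z": 0.01, "wx": 0, "wy": 0, "wz": 0, "hand": 1},
    {"x": 0, "y": 0, "z": 0.03, "wx": 0, "wy": 0, "wz": 0, "hand": 1},
    {"x": 0, "y": 0, "z": 0.05, "wx": 0, "wy": 0, "wz": 0, "hand": 1},
    {"x": 0, "y": 0, "z": 0.05, "wx": 0, "wy": 0, "wz": 0, "hand": 1},
  ],
)

```text
clock: 12.35
ee_pos: [0.5895, -0.2383, 0.0624]
tool_rot: [-2.928, -0.002, -1.131]
contact_force: [0.7, -0.2, -3.3]
finger_gap: 0.569
```

```bash
python3 -c "
from h import *
delta(W(-.045,-.026,.06),22.3,48,.0)
delta(W(-.26,-.026,.08),22.3,48,.0)
from bench import ctrl
for n in('side','top'):
    d=ctrl.get_image(n)['pixels'][:,:,::-1]; d=d[180:300,310:466]
    cv2.imwrite(f'pics/{n}11.png',cv2.resize(d,(780,600),interpolation=2))"
```

```text
t12.35 d_mm [114.  325.8 -16.3] w [-0.1  0.2 22.2] |w|22.2 F [ 0.7 -0.2 -3.3] gap0.57 q [-0.66  0.4   2.17  1.66  0.43 -0.63]
t12.35 d_mm [-85.  244.3   3.7] w [-0.1  0.2 22.2] |w|22.2 F [ 0.7 -0.2 -3.3] gap0.57 q [-0.66  0.4   2.17  1.66  0.43 -0.63]
```

View pics/side11.png

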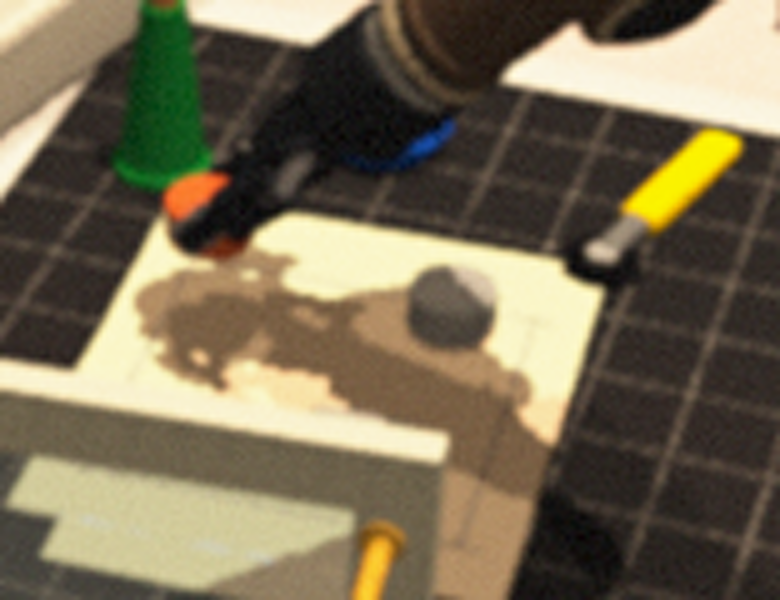

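View pics/top11.png

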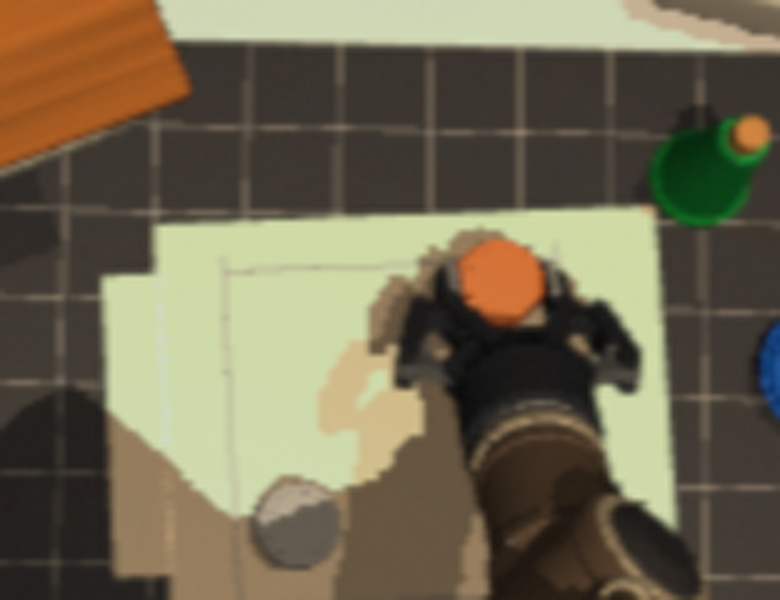

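The puck is held and lifted (about 3.3 N, level). I'll carry it to the front of the cupboard with a 22° turn.

Call:
drive_tool(
  targets=[
    {"x": -0.02, "y": 0.03, "z": 0.03, "wx": 0, "wy": 0, "wz": 4, "hand": 1},
    {"x": -0.035, "y": 0.065, "z": 0.04, "wx": 0, "wy": 0, "wz": 7, "hand": 1},
    {"x": -0.05, "y": 0.1, "z": 0.04, "wx": 0, "wy": 0, "wz": 11, "hand": 1},
    {"x": -0.06, "y": 0.13, "z": 0.04, "wx": 0, "wy": 0, "wz": 14, "hand": 1},
    {"x": -0.06, "y": 0.15, "z": 0.04, "wx": 0, "wy": 0, "wz": 16, "hand": 1},
  ],
)

```text
clock: 12.87
ee_pos: [0.5232, -0.0837, 0.0961]
tool_rot: [-2.81, -0.399, -1.069]
contact_force: [-0.6, 0.1, -4.5]
finger_gap: 0.573
```

```bash
python3 -c "
from h import *
delta(W(-.26,-.026,.09),22.3,48,.0)
delta(W(-.045,-.026,.07),22.3,48,.0)"
```

```text
t12.87 d_mm [-18.7  89.7 -20. ] w [-0.3 -0.4  6. ] |w|6.0 F [-0.6  0.1 -4.5] gap0.57 q [-0.55  0.17  2.37  1.46  0.52 -0.56]
t12.87 d_mm [180.3 171.2 -40. ] w [-0.3 -0.4  6. ] |w|6.0 F [-0.6  0.1 -4.5] gap0.57 q [-0.55  0.17  2.37  1.46  0.52 -0.56]
```

Call:
drive_tool(
  targets=[
    {"x": -0.005, "y": 0.02, "z": 0, "wx": 0, "wy": 0, "wz": 2, "hand": 1},
    {"x": -0.01, "y": 0.04, "z": -0.005, "wx": 0, "wy": 0, "wz": 4, "hand": 1},
    {"x": -0.015, "y": 0.06, "z": -0.01, "wx": 0, "wy": 0, "wz": 6, "hand": 1},
    {"x": -0.019, "y": 0.08, "z": -0.01, "wx": 0, "wy": 0, "wz": 6, "hand": 1},
    {"x": -0.019, "y": 0.09, "z": -0.01, "wx": 0, "wy": 0, "wz": 6, "hand": 1},
  ],
)

```text
clock: 13.28
ee_pos: [0.5007, 0.0088, 0.0831]
tool_rot: [-2.755, -0.54, -1.038]
contact_force: [0.2, 0.1, -4.1]
finger_gap: 0.572
```

```bash
python3 -c "
from h import *
delta(W(-.15,-.026,.075),22.3,48,.0)
delta(W(-.045,-.026,.068),22.3,48,.0)
from bench import ctrl
for n in('side','top'):
    d=ctrl.get_image(n)['pixels'][:,:,::-1]; d=d[140:340,200:460]
    cv2.imwrite(f'pics/{n}12.png',cv2.resize(d,(780,600),interpolation=2))"
```

```text
t13.28 d_mm [105.6  38.9 -22. ] w [-0.4 -0.8 -0.1] |w|0.9 F [ 0.2  0.1 -4.1] gap0.57 q [-0.37  0.15  2.45  1.61  0.48 -0.66]
t13.28 d_mm [202.8  78.7 -29. ] w [-0.4 -0.8 -0.1] |w|0.9 F [ 0.2  0.1 -4.1] gap0.57 q [-0.37  0.15  2.45  1.61  0.48 -0.66]
```

View pics/side12.png

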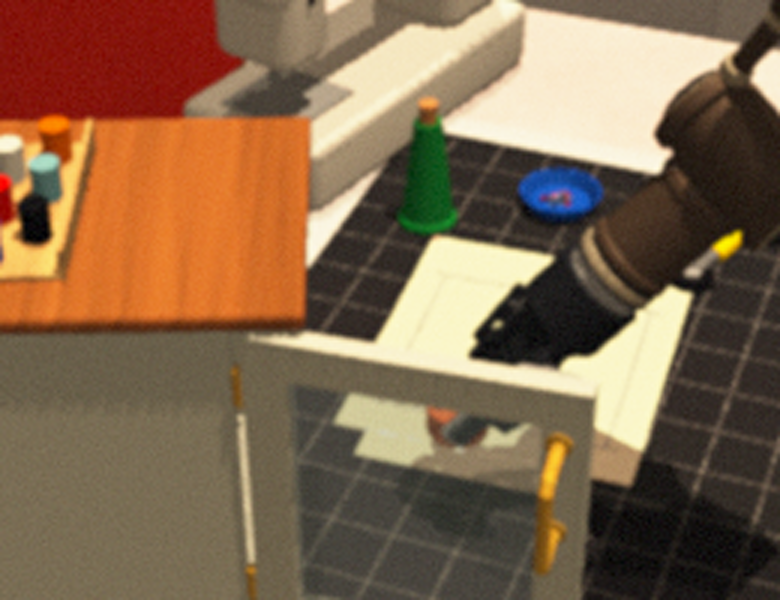

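View pics/top12.png

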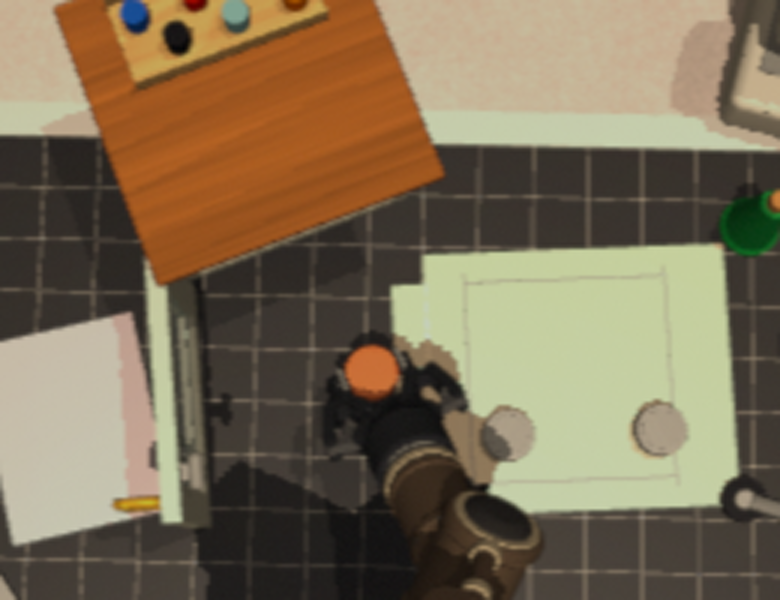

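The puck is in front of the opening (top crop (372,370)), clear of the door. I'll insert it along the cupboard's axis.

Call:
drive_tool(
  targets=[
    {"x": 0.02, "y": 0.008, "z": -0.005, "wx": 0, "wy": 0, "wz": 0, "hand": 1},
    {"x": 0.04, "y": 0.015, "z": -0.01, "wx": 0, "wy": 0, "wz": 0, "hand": 1},
    {"x": 0.06, "y": 0.023, "z": -0.013, "wx": 0, "wy": 0, "wz": 0, "hand": 1},
    {"x": 0.08, "y": 0.031, "z": -0.018, "wx": 0, "wy": 0, "wz": 0, "hand": 1},
    {"x": 0.105, "y": 0.039, "z": -0.022, "wx": 0, "wy": 0, "wz": 0, "hand": 1},
  ],
)

```text
clock: 13.8
ee_pos: [0.6058, 0.0471, 0.0593]
tool_rot: [-2.757, -0.54, -1.035]
contact_force: [-1.4, -0.3, -3.1]
finger_gap: 0.57
```

```bash
python3 -c "
from h import *
delta(W(-.045,-.026,.068),22.3,48,.0)
from bench import ctrl
for n in('side','top'):
    d=ctrl.get_image(n)['pixels'][:,:,::-1]; d=d[140:340,200:460]
    cv2.imwrite(f'pics/{n}13.png',cv2.resize(d,(780,600),interpolation=2))"
```

```text
t13.80 d_mm [97.7 40.5 -5.2] w [-0.3 -0.9 -0.1] |w|1.0 F [-1.4 -0.3 -3.1] gap0.57 q [-0.19  0.36  2.23  1.77  0.39 -0.66]
```

View pics/side13.png

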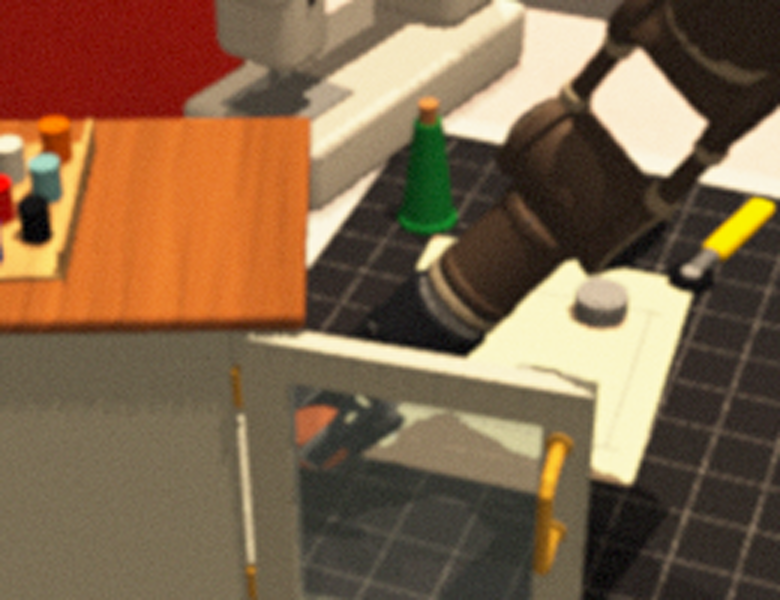

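View pics/top13.png

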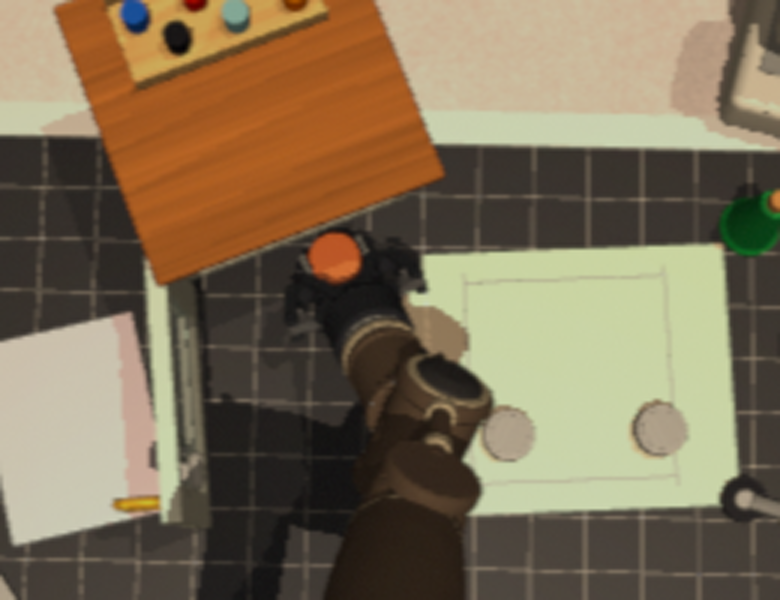

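Call:
drive_tool(
  targets=[
    {"x": 0.02, "y": 0.008, "z": 0, "wx": 0, "wy": 0, "wz": 0, "hand": 1},
    {"x": 0.04, "y": 0.016, "z": 0, "wx": 0, "wy": 0, "wz": 0, "hand": 1},
    {"x": 0.06, "y": 0.025, "z": 0, "wx": 0, "wy": 0, "wz": 0, "hand": 1},
    {"x": 0.08, "y": 0.033, "z": 0, "wx": 0, "wy": 0, "wz": 0, "hand": 1},
    {"x": 0.098, "y": 0.04, "z": 0, "wx": 0, "wy": 0, "wz": 0, "hand": 1},
  ],
)

```text
clock: 14.32
ee_pos: [0.7081, 0.0869, 0.0599]
tool_rot: [-2.755, -0.541, -1.039]
contact_force: [-0.0, -0.5, -3.8]
finger_gap: 0.565
```

```bash
python3 -c "
from h import *
delta(W(-.045,-.026,.0425),22.3,48,.0)
from bench import ctrl
for n in('side','top'):
    d=ctrl.get_image(n)['pixels'][:,:,::-1]; d=d[140:340,200:460]
    cv2.imwrite(f'pics/{n}14.png',cv2.resize(d,(780,600),interpolation=2))"
```

```text
t14.32 d_mm [ -4.7   0.7 -31.3] w [-0.3 -0.7 -0.2] |w|0.8 F [-0.  -0.5 -3.8] gap0.57 q [-0.08  0.49  2.01  1.63  0.31 -0.42]
```

View pics/side14.png

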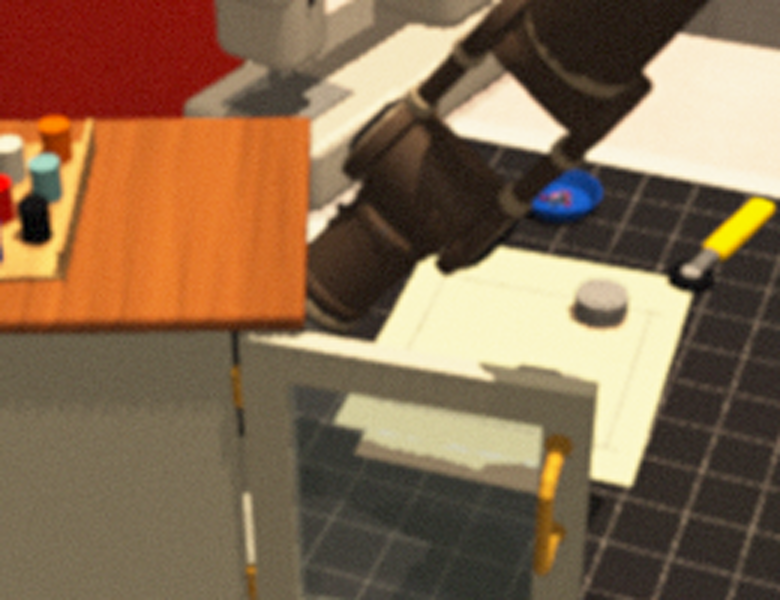

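View pics/top14.png

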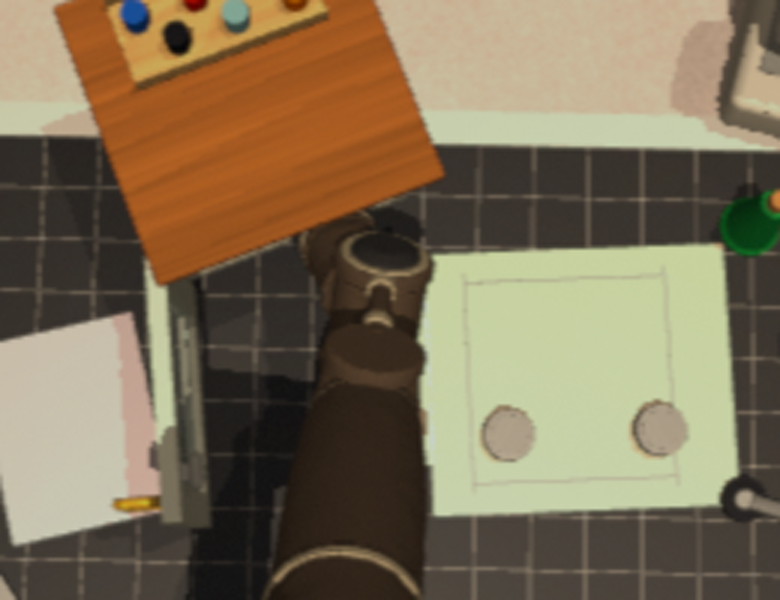

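No contact so far (force is just the weight). I'll lower slowly.

Call:
drive_tool(
  targets=[
    {"x": -0.002, "y": 0, "z": -0.007, "wx": 0, "wy": 0, "wz": 0, "hand": 1},
    {"x": -0.004, "y": 0, "z": -0.014, "wx": 0, "wy": 0, "wz": 0, "hand": 1},
    {"x": -0.004, "y": 0, "z": -0.02, "wx": 0, "wy": 0, "wz": 0, "hand": 1},
    {"x": -0.004, "y": 0, "z": -0.024, "wx": 0, "wy": 0, "wz": 0, "hand": 1},
    {"x": -0.004, "y": 0, "z": -0.026, "wx": 0, "wy": 0, "wz": 0, "hand": 1},
  ],
)

```text
clock: 14.83
ee_pos: [0.7047, 0.0864, 0.0335]
tool_rot: [-2.755, -0.542, -1.04]
contact_force: [-0.7, -0.2, -3.7]
finger_gap: 0.569
```

Call:
drive_tool(
  targets=[
    {"x": 0, "y": 0, "z": -0.001, "wx": 0, "wy": 0, "wz": 0, "hand": 1},
    {"x": 0, "y": 0, "z": -0.002, "wx": 0, "wy": 0, "wz": 0, "hand": 1},
  ],
)

```text
clock: 15.0
ee_pos: [0.7039, 0.0857, 0.0307]
tool_rot: [-2.756, -0.541, -1.038]
contact_force: [0.1, -0.8, -4.2]
finger_gap: 0.566
```

Call:
drive_tool(
  targets=[
    {"x": 0, "y": 0, "z": -0.001, "wx": 0, "wy": 0, "wz": 0, "hand": 1},
    {"x": 0, "y": 0, "z": -0.002, "wx": 0, "wy": 0, "wz": 0, "hand": 1},
  ],
)

```text
clock: 15.17
ee_pos: [0.7039, 0.0855, 0.0287]
tool_rot: [-2.757, -0.541, -1.039]
contact_force: [-0.3, 1.0, -4.3]
finger_gap: 0.566
```

Call:
drive_tool(
  targets=[
    {"x": 0, "y": 0, "z": -0.001, "wx": 0, "wy": 0, "wz": 0, "hand": 1},
    {"x": 0, "y": 0, "z": -0.001, "wx": 0, "wy": 0, "wz": 0, "hand": 1},
  ],
)

```text
clock: 15.33
ee_pos: [0.7041, 0.0854, 0.0279]
tool_rot: [-2.757, -0.541, -1.039]
contact_force: [0.1, -0.4, -4.1]
finger_gap: 0.567
```

Call:
drive_tool(
  targets=[
    {"x": 0, "y": 0, "z": -0.001, "wx": 0, "wy": 0, "wz": 0, "hand": 1},
    {"x": 0, "y": 0, "z": -0.001, "wx": 0, "wy": 0, "wz": 0, "hand": 1},
  ],
)

```text
clock: 15.5
ee_pos: [0.7048, 0.0856, 0.0278]
tool_rot: [-2.755, -0.541, -1.041]
contact_force: [-0.4, -0.6, -0.6]
finger_gap: 0.572
```

Call:
drive_tool(
  targets=[
    {"x": 0, "y": 0, "z": -0.001, "wx": 0, "wy": 0, "wz": 0, "hand": 1},
    {"x": 0, "y": 0, "z": -0.001, "wx": 0, "wy": 0, "wz": 0, "hand": 1},
  ],
)

```text
clock: 15.67
ee_pos: [0.7055, 0.0858, 0.0277]
tool_rot: [-2.754, -0.541, -1.044]
contact_force: [-0.7, 0.1, 1.0]
finger_gap: 0.571
```

The floor took the load (force went from −4 to +1 N). I'll release and back out along the tool axis.

Call:
drive_tool(
  targets=[
    {"x": 0, "y": 0, "z": 0, "wx": 0, "wy": 0, "wz": 0, "hand": 0.4},
    {"x": 0, "y": 0, "z": 0, "wx": 0, "wy": 0, "wz": 0, "hand": 0.3},
    {"x": 0, "y": 0, "z": 0, "wx": 0, "wy": 0, "wz": 0, "hand": 0.2},
    {"x": 0, "y": 0, "z": 0, "wx": 0, "wy": 0, "wz": 0, "hand": 0.2},
  ],
)

```text
clock: 16.0
ee_pos: [0.706, 0.0859, 0.0282]
tool_rot: [-2.754, -0.541, -1.045]
contact_force: [0.9, 0.7, -0.3]
finger_gap: 0.799
```

Call:
drive_tool(
  targets=[
    {"x": -0.005, "y": -0.002, "z": 0.006, "wx": 0, "wy": 0, "wz": 0, "hand": 0.2},
    {"x": -0.015, "y": -0.006, "z": 0.017, "wx": 0, "wy": 0, "wz": 0, "hand": 0.2},
    {"x": -0.03, "y": -0.012, "z": 0.032, "wx": 0, "wy": 0, "wz": 0, "hand": 0.2},
    {"x": -0.047, "y": -0.018, "z": 0.045, "wx": 0, "wy": 0, "wz": 0, "hand": 0.2},
    {"x": -0.065, "y": -0.026, "z": 0.055, "wx": 0, "wy": 0, "wz": 0, "hand": 0.2},
  ],
)

```text
clock: 16.42
ee_pos: [0.6409, 0.0599, 0.0848]
tool_rot: [-2.753, -0.543, -1.047]
contact_force: [0.9, -0.5, 0.7]
finger_gap: 0.803
```

```bash
python3 -c "
from h import *
delta(W(-.26,-.026,.11),22.3,48,.0)"
```

```text
t16.42 d_mm [-136.3  -53.9   11.3] w [-0.4 -0.4 -0.2] |w|0.6 F [ 0.9 -0.5  0.7] gap0.80 q [-0.15  0.35  2.16  1.62  0.36 -0.47]
```

Call:
drive_tool(
  targets=[
    {"x": -0.03, "y": -0.012, "z": 0.003, "wx": 0, "wy": 0, "wz": 0, "hand": 0.2},
    {"x": -0.06, "y": -0.024, "z": 0.006, "wx": 0, "wy": 0, "wz": 0, "hand": 0.2},
    {"x": -0.09, "y": -0.036, "z": 0.01, "wx": 0, "wy": 0, "wz": 0, "hand": 0.2},
    {"x": -0.115, "y": -0.048, "z": 0.015, "wx": 0, "wy": 0, "wz": 0, "hand": 0.2},
    {"x": -0.136, "y": -0.06, "z": 0.025, "wx": 0, "wy": 0, "wz": 0, "hand": 0.2},
  ],
)

```text
clock: 16.83
ee_pos: [0.5015, 0.0003, 0.1088]
tool_rot: [-2.753, -0.542, -1.043]
contact_force: [0.6, -0.5, 0.3]
finger_gap: 0.798
```

Call:
drive_tool(
  targets=[
    {"x": 0, "y": -0.02, "z": 0.03, "wx": 0, "wy": 0, "wz": 0, "hand": 0.2},
    {"x": 0, "y": -0.04, "z": 0.06, "wx": 0, "wy": 0, "wz": 0, "hand": 0.2},
    {"x": 0, "y": -0.06, "z": 0.09, "wx": 0, "wy": 0, "wz": 0, "hand": 0.2},
    {"x": 0, "y": -0.09, "z": 0.12, "wx": 0, "wy": 0, "wz": 0, "hand": 0.2},
    {"x": 0, "y": -0.12, "z": 0.14, "wx": 0, "wy": 0, "wz": 0, "hand": 0.2},
  ],
)

```text
clock: 17.25
ee_pos: [0.5012, -0.1208, 0.2524]
tool_rot: [-2.754, -0.545, -1.047]
contact_force: [1.6, -0.3, 0.9]
finger_gap: 0.798
```

```bash
python3 -c "
from h import *
from bench import ctrl
s=ctrl.read_state();print(s['clock'],s['ee_pos'],s['contact_force'])
for n in('side','top'):
    d=ctrl.get_image(n)['pixels'][:,:,::-1]; cv2.imwrite(f'pics/{n}15.png',d)
    print(n,proj(n,[W(-.045,-.026,.043),W(-.07,-.026,.043),W(-.1,-.106,.018),W(-.1,.106,.018)]).round(0).tolist())
    if n=='side': cv2.imwrite('pics/side15c.png',cv2.resize(d[220:370,230:430],(800,600),interpolation=2))
"
```

```text
17.25 [ 0.50124796 -0.120788    0.2523965 ] [ 1.58460761 -0.25729147  0.91144454]
side [[263.0, 293.0], [273.0, 292.0], [287.0, 279.0], [283.0, 339.0]]
top [[299.0, 197.0], [302.0, 205.0], [331.0, 206.0], [264.0, 231.0]]
```

View pics/top15.png

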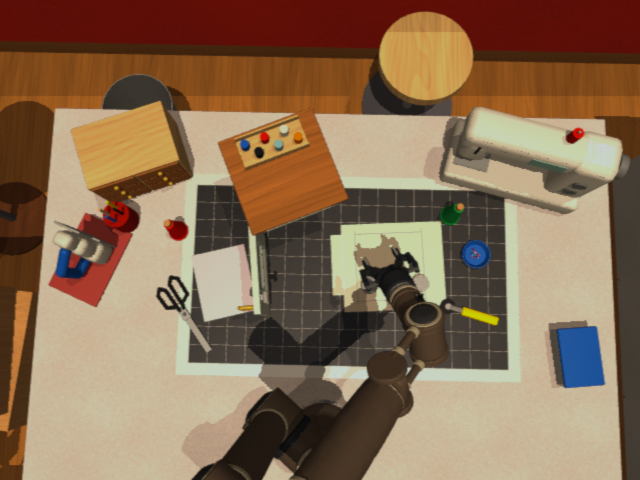

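View pics/side15.png

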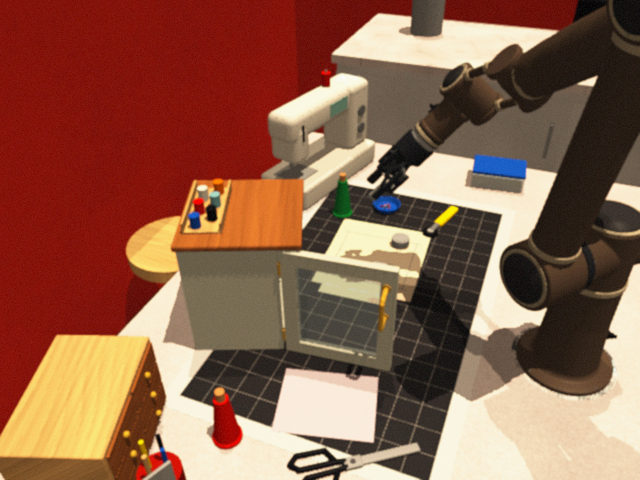

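View pics/side15c.png

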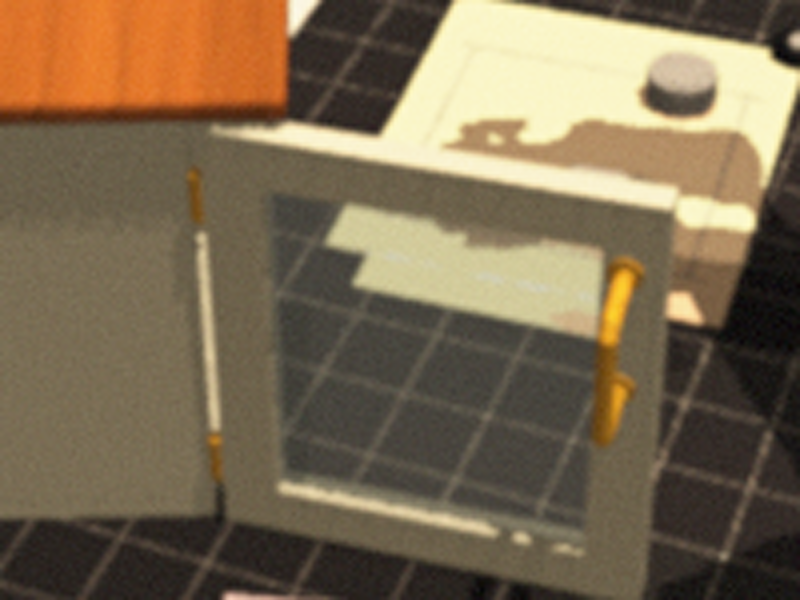

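The door is at about 1.82 rad and the arm is well clear. The steel weights, cones, cutter, dish and shears look where they were. The puck is out of sight inside the cupboard, no longer on the mat or in the gripper. By the tool's pose at release it sits at about x = −43, y = −28 mm. Handing in.

```bash
python3 -c "
from h import *
g=np.array([.706,.0859,0])-.0128*U-O;print(g@U,g@V)
from bench import ctrl
print(ctrl.finish_job())"
```

```text
-0.04357006760159641 -0.02849001694371876
the job is handed in; nothing more can be done
None
```

The door is open and the copper weight is inside the cupboard. I handed the job in at about 17 s of the 61 s allowed, and no verdict was reported.

- **Door:** I gripped the handle at 20 N and drew the door open to about 1.08 rad. I then pushed the free-side frame from inside with closed fingers, clear of the glass. Both cameras put the final angle at about 1.82–1.84 rad. The highest force read while pulling was about 21 N sideways, when the wrist lagged near a singular pose. Readings came only at the end of each move, so a brief peak could have gone unseen.
- **Copper weight:** I picked it up with the tool tilted and lowered it onto the cupboard floor in 1–2 mm steps. At touchdown the force went from −4 N to +1 N, then I released and backed out. By the tool's pose at release it lies at about x = −44, y = −28 mm in the cupboard's frame, within the allowed range.
- **Not confirmed by sight:** Neither camera could see inside the cupboard. The weight's resting place and flatness, and the button jar being undisturbed, rest on the tool's pose and the force readings only.
- **Everything else:** The last pictures show the cones, rotary cutter, shears and pin dish where they stood. I last saw both steel weights in place just before releasing the copper one. The last pictures show only one of them clearly, because the arm hides the other.
- **At hand-in:** The arm was clear of everything, and its force reading was about 2 N, mostly sensor noise.

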